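# Put the tuning forks away in their case

### The job

The hearing tests are done: put the four tuning forks lying about the desk back into their open case, each lying flat in the recess cut to its own length, tines in the wide pocket and stem in the narrow groove. Lay them in, do not drop them, and leave the pen and the dish of paper clips where they are.

Things in the scene. Friction and masses are not known exactly. Their poses are not given: they have to be found in the camera images.
- fork_170_mid (a point): The longest of four plain aluminium tuning forks lying flat on the desk: 170 mm long, 34 mm over its two tines, 10 mm thick, 90 g; round stem 8 mm thick. The point is mid-length, half-way up (5 mm); x points to the tine tips, z up. Its outer sides are straight and parallel from 12 mm behind the point to the tips: grip across them at the point.
- fork_145_mid (a point): The second longest of four plain aluminium tuning forks lying flat on the desk: 145 mm long, 31 mm over its two tines, 10 mm thick, 75 g; round stem 8 mm thick. The point is mid-length, half-way up (5 mm); x points to the tine tips, z up. Its outer sides are straight and parallel from 12 mm behind the point to the tips: grip across them at the point.
- fork_120_mid (a point): The second shortest of four plain aluminium tuning forks lying flat on the desk: 120 mm long, 28 mm over its two tines, 10 mm thick, 60 g; round stem 8 mm thick. The point is mid-length, half-way up (5 mm); x points to the tine tips, z up. Its outer sides are straight and parallel from 12 mm behind the point to the tips: grip across them at the point.
- fork_95_mid (a point): The shortest of four plain aluminium tuning forks lying flat on the desk: 95 mm long, 25 mm over its two tines, 10 mm thick, 45 g; round stem 8 mm thick. The point is mid-length, half-way up (5 mm); x points to the tine tips, z up. Its outer sides are straight and parallel from 12 mm behind the point to the tips: grip across them at the point.
- recess_170 (a point): 170 mm fork's recess: 186 long, 10 deep, pale floor; tine pocket 50 wide on its +x half, stem groove 22 wide on its -x half. Foam inserts lie in any order 70 mm apart in the fixed black case, rims 21 mm above the desk, lid flat beyond. Point: mid-recess on its floor (11 mm above desk), under the fork's middle; x from groove to pocket. A finger channel, +-24 mm in x, as deep, crosses all.
- recess_145 (a point): 145 mm fork's recess: 161 long, 10 deep, pale floor; tine pocket 47 wide on its +x half, stem groove 22 wide on its -x half. Foam inserts lie in any order 70 mm apart in the fixed black case, rims 21 mm above the desk, lid flat beyond. Point: mid-recess on its floor (11 mm above desk), under the fork's middle; x from groove to pocket. A finger channel, +-24 mm in x, as deep, crosses all.
- recess_120 (a point): 120 mm fork's recess: 136 long, 10 deep, pale floor; tine pocket 44 wide on its +x half, stem groove 22 wide on its -x half. Foam inserts lie in any order 70 mm apart in the fixed black case, rims 21 mm above the desk, lid flat beyond. Point: mid-recess on its floor (11 mm above desk), under the fork's middle; x from groove to pocket. A finger channel, +-24 mm in x, as deep, crosses all.
- recess_95 (a point): 95 mm fork's recess: 111 long, 10 deep, pale floor; tine pocket 41 wide on its +x half, stem groove 22 wide on its -x half. Foam inserts lie in any order 70 mm apart in the fixed black case, rims 21 mm above the desk, lid flat beyond. Point: mid-recess on its floor (11 mm above desk), under the fork's middle; x from groove to pocket. A finger channel, +-24 mm in x, as deep, crosses all.
- dish_mid (a point): Clear round dish of paper clips among the forks, 60 mm across, 14 mm high, loose; the point is its centre, 7 mm above the desk. To be left alone.
- pen_mid (a point): Blue ballpoint pen among the forks, 146 mm long, 10 mm thick, loose; the point is near the middle of its length, half-way up, x along the pen. To be left alone.
Mind the look-alikes: they are no part of the job. What is shaped like the part that bears fork_95_mid but green is not meant.

How it is judged:
By the outcome, as a careful person would: the job done as asked, in the order asked, and still so for the second after the job is handed in, with the robot touching nothing.
It also fails if it takes over 112 s, if anything falls off the work surface, if the arm or the gripper's body presses on something with over 40 N, if the wrist force passes 120 N, or if a joint passes its speed limit or range.

### The arm

A 6-joint arm with a two-finger parallel gripper is mounted at the origin on the work surface. World frame = base frame: x ahead of the robot, y to its left, z up, the work surface at z = 0. Lengths are in m, angles in degrees, forces in N, time in s.
With the tool pointing down it reaches from about 0.35 to 0.875 m from the base axis. Payload 4.2 kg.
Tool frame: the origin (TCP) lies at the very end of the fingers, on their centre line; the grasp point (between the pads) lies 19 mm behind it; z points along the fingers, y is the line along which they close (so a half turn about z gives the same grasp; the last joint's range is limited). The gripper opens to 87 mm and grips with 3 to 60 N. Pads are 19 mm wide; open, the fingers measure 117 mm over their backs; the gripper's body (75 mm by 190 mm) begins 51 mm behind the grasp point.
Start: joints at [83.457, 22.042, 0.453, 0, -68.411, -14.817], TCP at [0.228, 0.582, 0.223] pointing down, gripper open.
Joint ranges: [-179.83, 179.83], [-69.29, 118.12], [-61.27, 80.66], [-181.25, 117.63], [-171.15, -9.14], [-177.46, 177.46]. Speed limits (degrees/s): [159.86, 159.86, 180, 180, 180, 180].

### API

Orientations are given as a 3x3 rotation matrix whose columns are the frame's x, y, z axes.
In Python, from station import monitor, cams, ticket gives the robot as it stands.
- The arm moves only by the tool drive_tool, never from a script. Its argument "moves" is a list of rows, each an object with "delta_pos": the shift along the tool's x, y, z in mm, a list of three; "turn": the turn about the tool's z in rad; "claw": the opening, from 0 (shut) to 1 (fully open). A call has 1 to 12 rows; each row shifts and turns the commanded pose from where the row before left it, along the tool's axes as they then stand; what a row does not reach is not made up. A row lasts 1/8 s, in which the tool goes at most 62.5 mm and 10.7 degrees, less where a joint would pass 70% of its speed; a pose out of reach is approached as far as the arm can. A call is refused whole if a number of a shift passes 62.5 or a number of a turn 0.188, either way. A call with a gripper value outside its range is refused whole. The fingers move at their own pace and stop on an object; the grip force is fixed at half the most. Time passes only in rows, so rows that do not move let the fingers close. It gives the time, the measured TCP pose, the force, the opening and the grip force at its end, in the units of the state.
- monitor.sense(): the state, without advancing time (a new reading comes with each control period).
- cams.capture(name): name is "scene" or "top"; returns a dict with "color" (384x512x3 uint8, red, green, blue), "range_z" (384x512 float32, m along the optical axis (not along the pixel's ray), 0 where there is no reading), "vertical_fov" (degrees; the focal length in pixels is half the picture's height over the tangent of half this angle, whatever the lens; pixels are square), "cx", "cy" (the principal point, pixels), "dist" ([k1, k2, p1, p2, k3] as OpenCV has them; the pictures are not rectified), "extrinsics" (4x4, takes a point from camera to world coordinates). Camera axes: x right, y down, z forward; pixel columns grow to the right and rows downward; lengths in m; the calibration is good to about 2 mm. A picture is of the moment at which its call begins.
- ticket.finish_job(): hands the job in; it is judged then, once.
The state is a dict: "time_s": time; "joints": joint angles; "joint_velocities": joint speeds; "effort": joint torques, N m; "tcp_pos": TCP position; "ee_rot": TCP orientation; "wrist_force": force on the tool from outside, world axes, zero at the start; "moment": the same for the moment, N m; "gripper_width": opening from 0.0 (shut) to 1.0 (fully open); "gripper_force": force on a finger pad.
Only numpy, scipy, OpenCV 4.12 (cv2) and the standard library are available. Lean on these libraries where they do the work, as an engineer would, in place of code of your own. Each camera call takes 0.05 s, during which the arm holds its last target. There are 200 camera calls.

## Working session

There is one attempt and no reset: what is moved stays moved. The work goes in short steps, Python scripts to look and compute and a tool call to move; the robot and the scene stay as the last step left them, time stands still between calls to the robot, and variables do not carry over. Pictures are saved under pics/ and viewed, at most 14 in all, crops included, and the job is handed in when it is done.

Besides the shell and the picture viewer there is one more tool, called after "Request:" in YAML: its name, and indented under it one key for each argument. drive_tool: Moves the arm, as the interface text tells. Its arguments: {"type":"object","properties":{"moves":{"type":"array","items":{"type":"object","properties":{"delta_pos":{"type":"array","items":{"type":"number"}},"turn":{"type":"number"},"claw":{"type":"number"}}}}},"required":["moves"]}

```bash
mkdir -p pics; cat > h.py <<'E'
import numpy as np, cv2
from station import monitor, cams, ticket
def cap(n,png=None):
    c=cams.capture(n)
    if png: cv2.imwrite('pics/'+png,c['color'][:,:,::-1])
    return c
def K(c):
    f=c['color'].shape[0]/2/np.tan(np.radians(c['vertical_fov']/2))
    return np.array([[f,0,c['cx']],[0,f,c['cy']],[0,0,1.]])
def px2w(c,uv,z):
    uv=np.array(uv,float).reshape(-1,1,2)
    n=cv2.undistortPoints(uv,K(c),np.array(c['dist'],float)).reshape(-1,2)
    E=np.array(c['extrinsics']); d=np.c_[n,np.ones(len(n))]@E[:3,:3].T; o=E[:3,3]
    return o+d*((z-o[2])/d[:,2])[:,None]
E
python3 - <<'E'
from h import *
for n in('top','scene'):
    c=cap(n,n+'0.png'); print(n,np.round(c['extrinsics'],3),c['vertical_fov'],c['dist'])
s=monitor.sense();print(s['ee_rot'],s['time_s'],s['gripper_width'])
E
```

```text
top [[ 1.700e-02 -9.920e-01  1.280e-01  3.290e-01]
 [-1.000e+00 -1.700e-02 -1.000e-03  2.500e-02]
 [ 3.000e-03 -1.280e-01 -9.920e-01  1.132e+00]
 [ 0.000e+00  0.000e+00  0.000e+00  1.000e+00]] 46.378074517706295 [0.04439846 0.         0.         0.         0.        ]
scene [[-0.353  0.741 -0.572  1.078]
 [ 0.936  0.267 -0.231  0.258]
 [-0.018 -0.616 -0.787  0.886]
 [ 0.     0.     0.     1.   ]] 56.97035709341669 [-0.02750636  0.          0.          0.          0.        ]
[[ 9.31261578e-01 -3.64350787e-01 -6.14239814e-04]
 [-3.64351289e-01 -9.31259704e-01 -1.87133867e-03]
 [ 1.09806929e-04  1.96650487e-03 -9.99998060e-01]] 0.1 1.001771108120405
```

View pics/top0.png

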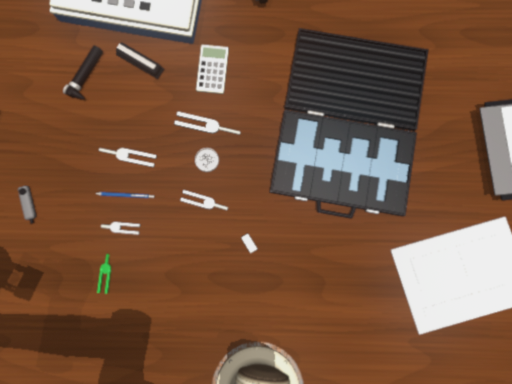

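View pics/scene0.png

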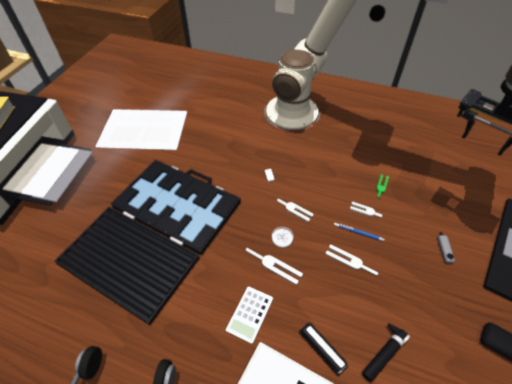

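The top view shows four pale forks at (207,123), (127,156), (204,201) and (120,228), and a green look-alike at (104,274). The case is at (345,160), with blue recess floors. Next I enlarge both areas and measure them.

```bash
cat > m.py <<'E'
from h import *
def forks(c,z=.010,minlen=.06):
    im=c['color'].astype(int); out=[]
    m=((im.min(2)>140)&(im.max(2)-im.min(2)<60)).astype(np.uint8)
    m=cv2.morphologyEx(m,cv2.MORPH_CLOSE,np.ones((2,2),np.uint8))
    n,l,s,_=cv2.connectedComponentsWithStats(m)
    for i in range(1,n):
        if not 60<s[i,4]<2000: continue
        v,u=np.nonzero(l==i); P=px2w(c,np.c_[u,v],z)[:,:2]
        r=cv2.minAreaRect((P*1e3).astype(np.float32)); 
        a=max(r[1]); b=min(r[1])
        if not(80<a<190 and 15<b<45): continue
        B=cv2.boxPoints(r)/1e3; e=(B[1]-B[0],B[2]-B[1]); k=max(e,key=np.linalg.norm); k=k/np.linalg.norm(k)
        ctr=np.array(r[0])/1e3; t=(P-ctr)@k; w=(P-ctr)@np.array([-k[1],k[0]])
        if w[t>0].std()<w[t<0].std(): k=-k
        out.append((round(a),round(b),ctr,np.degrees(np.arctan2(k[1],k[0])),(u.mean(),v.mean())))
    return out
if __name__=='__main__':
    c=cap('top')
    for f in forks(c): print(f[:2],np.round(f[2],4),round(f[3],1),np.round(f[4]))
    im=c['color'][:,:,::-1]
    a=cv2.resize(im[95:300,85:255],None,fx=2.9,fy=2.9,interpolation=cv2.INTER_CUBIC)
    b=cv2.resize(im[100:220,262:422],None,fx=4.9,fy=4.9,interpolation=cv2.INTER_CUBIC)
    cv2.imwrite('pics/a.png',a);cv2.imwrite('pics/b.png',b)
E
python3 m.py
```

```text
(169, 35) [0.6397 0.1352] 77.5 [204. 125.]
(143, 32) [0.5576 0.3372] -101.0 [131. 156.]
(120, 29) [0.4418 0.1374] 75.0 [203. 202.]
(93, 26) [0.3738 0.3446] -94.3 [122. 228.]
(94, 38) [ 0.049  -0.0727] 45.4 [288. 368.]
```

View pics/a.png

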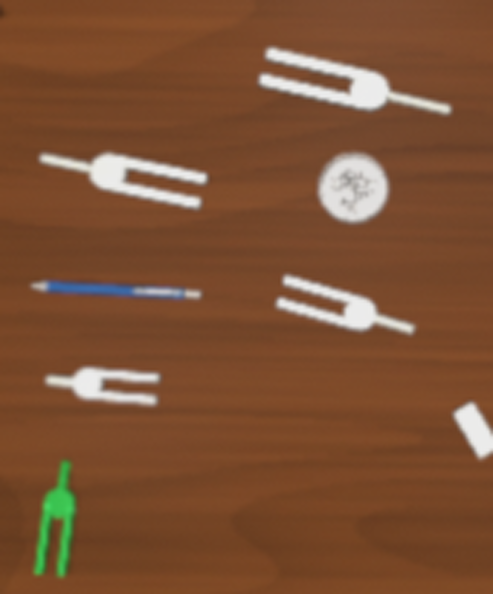

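View pics/b.png

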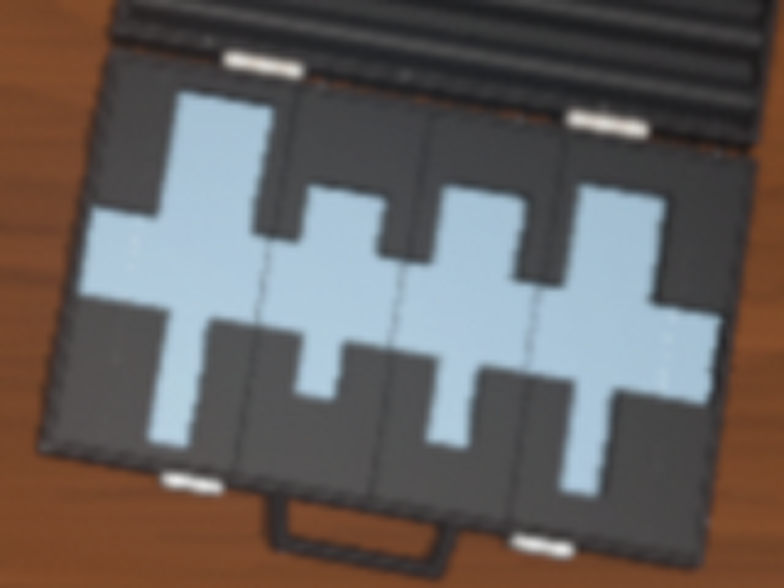

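Crop a shows four white forks: 170 at (204,125), 145 at (131,156), 120 at (203,202) and 95 at (122,228). The 95 mm fork is the white one, so the green one at (104,274) is the decoy. Crop b shows the recesses left to right as 170, 95, 120, 145, with pockets at the top and grooves at the bottom.

```bash
cat > r.py <<'E'
from h import *
def recesses(c):
    im=c['color'].astype(int)
    m=((im[:,:,2]-im[:,:,0]>20)&(im[:,:,2]>140)).astype(np.uint8)
    m[:,:262]=0;m[:,422:]=0;m[:100]=0;m[220:]=0
    v,u=np.nonzero(m); P=px2w(c,np.c_[u,v],.011)[:,:2]
    best=min(np.arange(-20,5,.25),key=lambda a:np.ptp(P@[-np.sin(np.radians(a)),np.cos(np.radians(a))])+0*a)
    a=np.radians(best); X=np.array([np.cos(a),np.sin(a)]);Y=np.array([-X[1],X[0]])
    s=P@X; t=P@Y; mid=(t.max()+t.min())/2; res={}
    print('angle',best,'span y',np.ptp(t))
    for n,k in zip((170,95,120,145),(105,35,-35,-105)):
        q=abs(t-mid-k/1e3)<.033; S,T=s[q],t[q]
        lo,hi=S.min(),S.max(); c0=(lo+hi)/2
        pk=T[S>c0+.03]; gv=T[S<c0-.03]
        res[n]=X*c0+Y*(mid+k/1e3)
        print(n,'len',round((hi-lo)*1e3),'w',np.round(np.ptp(pk)*1e3),np.round(np.ptp(gv)*1e3),'offs mm',np.round(1e3*((pk.max()+pk.min())/2-mid)-k,1),np.round(1e3*((gv.max()+gv.min())/2-mid)-k,1),np.round(res[n],4),'c0',round(c0,4))
    return best,res
if __name__=='__main__': recesses(cap('top'))
E
python3 r.py
```

```text
angle 4.75 span y 0.32649522370816053
170 len 184 w 65.0 60.0 offs mm -0.3 -1.6 [ 0.5693 -0.102 ] c0 0.5589
95 len 155 w 43.0 66.0 offs mm 11.1 0.0 [ 0.5791 -0.1715] c0 0.5629
120 len 134 w 47.0 59.0 offs mm -9.3 -3.7 [ 0.5468 -0.2444] c0 0.5247
145 len 159 w 50.0 62.0 offs mm -7.6 -0.6 [ 0.5355 -0.3156] c0 0.5075
```

```bash
python3 - <<'E'
s=open('r.py').read()
i=s.index('    best=min'); j=s.index('\n',i)
s=s[:i]+"""    def sharp(a):
        a=np.radians(a); return sum((np.histogram(P@d,np.arange(-1,1.5,.004))[0]**2.).sum() for d in ([np.cos(a),np.sin(a)],[-np.sin(a),np.cos(a)]))
    A=np.arange(-15,-3,.25); g=np.convolve([sharp(a) for a in A],np.ones(5)/5,'same'); best=A[g.argmax()]"""+s[j:]
open('r.py','w').write(s)
E
python3 r.py
```

```text
angle -9.25 span y 0.32733435374117115
170 len 184 w 50.0 22.0 offs mm -0.2 -0.4 [ 0.5676 -0.1049] c0 0.5771
95 len 110 w 40.0 22.0 offs mm -0.6 -0.6 [ 0.5563 -0.174 ] c0 0.577
120 len 134 w 43.0 21.0 offs mm -0.8 -0.9 [ 0.5451 -0.2431] c0 0.5771
145 len 160 w 44.0 20.0 offs mm -0.3 -0.7 [ 0.5335 -0.3121] c0 0.5768
```

```bash
cat > p.py <<'E'
import sys
from h import *
# usage: p.py x y z psi  -> turn (rad, tool), then tool shift after that turn
x,y,z,psi=map(float,sys.argv[1:5]); s=monitor.sense()
R=np.array(s['ee_rot']);p=np.array(s['tcp_pos']); yaw=np.degrees(np.arctan2(R[1,0],R[0,0]))
t=-np.radians((psi-yaw+180)%360-180)
R2=R@cv2.Rodrigues(np.array([0,0,t]))[0]
d=R2.T@(np.array([x,y,z])-p)*1e3
print('time',round(s['time_s'],2),'tcp',np.round(p,4),'yaw',round(yaw,1),'j6',round(s['joints'][5],1),'w',round(s['gripper_width'],3),'F',np.round(s['wrist_force'],1),round(s['gripper_force'],1))
print('turn',round(t,3),'shift',np.round(d,1))
E
python3 - <<'E'
import numpy as np
F={170:(.6397,.1352,77.5,1),145:(.5576,.3372,-101,0),120:(.4418,.1374,75,1),95:(.3738,.3446,-94.3,0)}
Rr={170:(.5676,-.1049),95:(.5563,-.174),120:(.5451,-.2431),145:(.5335,-.3121)}
for n,(x,y,a,f) in F.items():
    c=np.radians(a);b=np.radians(-9.25); X=np.array([np.cos(b),np.sin(b)])
    print(n,'pick',np.round([x+.004*np.cos(c),y+.004*np.sin(c)],4),a-180*f,'place',np.round(np.array(Rr[n])+X*.0035-.0005*np.array([-X[1],X[0]]),4),-9.25+180*f)
E
python3 p.py .5568 .3333 .09 -101
```

```text
170 pick [0.6406 0.1391] -102.5 place [ 0.571 -0.106] 170.75
145 pick [0.5568 0.3333] -101 place [ 0.5369 -0.3132] -9.25
120 pick [0.4428 0.1413] -105 place [ 0.5485 -0.2442] 170.75
95 pick [0.3735 0.3406] -94.3 place [ 0.5597 -0.1751] -9.25
time 0.25 tcp [0.2275 0.5818 0.222 ] yaw -21.4 j6 -14.8 w 1.003 F [ 0.1 -0.7 -0.1] 0.0
turn 1.39 shift [ 181.  -370.7  132.2]
```

Request:
drive_tool:
  moves:
    - {"delta_pos": [0, 0, 15], "turn": 0.174, "claw": 0.6}
    - {"delta_pos": [0, 0, 15], "turn": 0.174, "claw": 0.6}
    - {"delta_pos": [0, 0, 15], "turn": 0.174, "claw": 0.6}
    - {"delta_pos": [0, 0, 15], "turn": 0.174, "claw": 0.6}
    - {"delta_pos": [0, 0, 15], "turn": 0.174, "claw": 0.6}
    - {"delta_pos": [0, 0, 15], "turn": 0.174, "claw": 0.6}
    - {"delta_pos": [0, 0, 15], "turn": 0.174, "claw": 0.6}
    - {"delta_pos": [0, 0, 15], "turn": 0.174, "claw": 0.6}

```text
time_s: 1.25
tcp_pos: [0.2276, 0.582, 0.102]
ee_rot: [[-0.198, -0.98, -0.0], [-0.98, 0.198, -0.0], [0.0, 0.0, -1.0]]
wrist_force: [-0.2, 0.8, 0.1]
gripper_width: 0.599
gripper_force: 0.0
```

Request:
drive_tool:
  moves:
    - {"delta_pos": [20, -41, 0], "turn": 0, "claw": 0.6}
    - {"delta_pos": [20, -41, 0], "turn": 0, "claw": 0.6}
    - {"delta_pos": [20, -41, 0], "turn": 0, "claw": 0.6}
    - {"delta_pos": [20, -41, 0], "turn": 0, "claw": 0.6}
    - {"delta_pos": [20, -41, 0], "turn": 0, "claw": 0.6}
    - {"delta_pos": [20, -41, 0], "turn": 0, "claw": 0.6}
    - {"delta_pos": [20, -41, 0], "turn": 0, "claw": 0.6}
    - {"delta_pos": [20, -41, 0], "turn": 0, "claw": 0.6}
    - {"delta_pos": [20, -41, 0], "turn": 0, "claw": 0.6}
    - {"delta_pos": [0, 0, 0], "turn": 0, "claw": 0.6}
    - {"delta_pos": [0, 0, 0], "turn": 0, "claw": 0.6}

```text
time_s: 2.62
tcp_pos: [0.5547, 0.3341, 0.1023]
ee_rot: [[-0.193, -0.981, -0.001], [-0.981, 0.193, -0.0], [0.0, 0.001, -1.0]]
wrist_force: [0.4, 0.5, 0.5]
gripper_width: 0.597
gripper_force: 0.0
```

```bash
python3 p.py .5568 .3333 .05 -101; python3 -c "
from h import *
c=cap('scene'); cv2.imwrite('pics/s1.png',cv2.resize(c['color'][150:330,240:460,::-1],None,fx=3,fy=3))"
```

```text
time 2.62 tcp [0.5547 0.3341 0.1023] yaw -101.1 j6 -56.5 w 0.597 F [0.4 0.5 0.5] 0.0
turn -0.003 shift [ 0.4 -2.2 52.3]
```

View pics/s1.png

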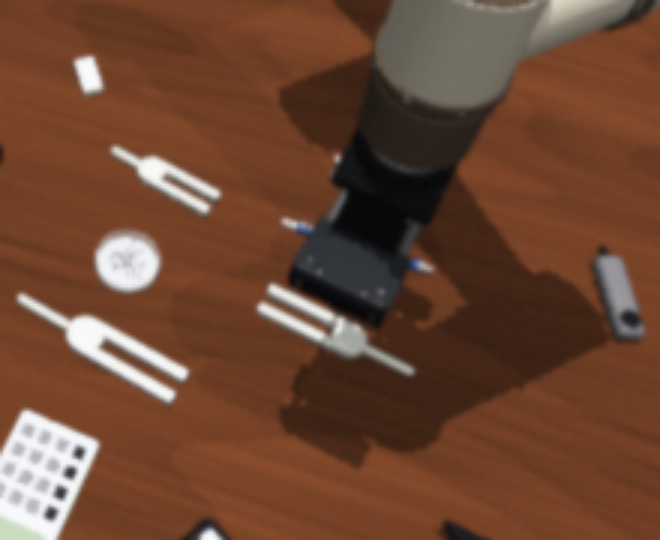

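The scene crop shows the gripper over the 145 mm fork, turned to grip across its tines. The pen is clear of it. I descend now.

Request:
drive_tool:
  moves:
    - {"delta_pos": [0, -2, 25], "turn": 0, "claw": 0.6}
    - {"delta_pos": [0, 0, 25], "turn": 0, "claw": 0.6}
    - {"delta_pos": [0, 0, 20], "turn": 0, "claw": 0.6}
    - {"delta_pos": [0, 0, 15], "turn": 0, "claw": 0.6}
    - {"delta_pos": [0, 0, 8], "turn": 0, "claw": 0.6}
    - {"delta_pos": [0, 0, 5], "turn": 0, "claw": 0.6}
    - {"delta_pos": [0, 0, 0], "turn": 0, "claw": 0.6}
    - {"delta_pos": [0, 0, 0], "turn": 0, "claw": 0.2}
    - {"delta_pos": [0, 0, 0], "turn": 0, "claw": 0.2}
    - {"delta_pos": [0, 0, 0], "turn": 0, "claw": 0.2}
    - {"delta_pos": [0, 0, 0], "turn": 0, "claw": 0.2}
    - {"delta_pos": [0, 0, 0], "turn": 0, "claw": 0.2}

```text
time_s: 4.18
tcp_pos: [0.5575, 0.3342, 0.0051]
ee_rot: [[-0.193, -0.981, 0.001], [-0.981, 0.193, 0.001], [-0.001, -0.001, -1.0]]
wrist_force: [1.6, -0.5, 2.5]
gripper_width: 0.347
gripper_force: 30.0
```

Request:
drive_tool:
  moves:
    - {"delta_pos": [0, 0, -10], "turn": 0, "claw": 0.2}
    - {"delta_pos": [0, 0, -25], "turn": 0, "claw": 0.2}
    - {"delta_pos": [0, 0, -30], "turn": 0, "claw": 0.2}
    - {"delta_pos": [0, 0, -15], "turn": -0.178, "claw": 0.2}
    - {"delta_pos": [0, 0, 0], "turn": -0.178, "claw": 0.2}
    - {"delta_pos": [0, 0, 0], "turn": -0.178, "claw": 0.2}
    - {"delta_pos": [0, 0, 0], "turn": -0.178, "claw": 0.2}
    - {"delta_pos": [0, 0, 0], "turn": -0.178, "claw": 0.2}
    - {"delta_pos": [0, 0, 0], "turn": -0.178, "claw": 0.2}
    - {"delta_pos": [0, 0, 0], "turn": -0.178, "claw": 0.2}
    - {"delta_pos": [0, 0, 0], "turn": -0.178, "claw": 0.2}
    - {"delta_pos": [0, 0, 0], "turn": -0.178, "claw": 0.2}

```text
time_s: 5.68
tcp_pos: [0.5562, 0.3336, 0.0844]
ee_rot: [[0.988, -0.156, -0.001], [-0.156, -0.988, -0.001], [-0.001, 0.001, -1.0]]
wrist_force: [0.5, 0.3, -0.3]
gripper_width: 0.348
gripper_force: 30.0
```

```bash
python3 p.py .5369 -.3132 .06 -9.25
```

```text
time 5.67 tcp [0.5562 0.3336 0.0844] yaw -9.0 j6 35.8 w 0.348 F [ 0.5  0.3 -0.3] 30.0
turn 0.004 shift [ 84.9 641.5  24.8]
```

Request:
drive_tool:
  moves:
    - {"delta_pos": [4, 25, 0], "turn": 0.004, "claw": 0.2}
    - {"delta_pos": [7, 55, 0], "turn": 0, "claw": 0.2}
    - {"delta_pos": [8, 59, 0], "turn": 0, "claw": 0.2}
    - {"delta_pos": [8, 59, 0], "turn": 0, "claw": 0.2}
    - {"delta_pos": [8, 59, 0], "turn": 0, "claw": 0.2}
    - {"delta_pos": [8, 59, 0], "turn": 0, "claw": 0.2}
    - {"delta_pos": [8, 59, 0], "turn": 0, "claw": 0.2}
    - {"delta_pos": [8, 59, 0], "turn": 0, "claw": 0.2}
    - {"delta_pos": [8, 59, 0], "turn": 0, "claw": 0.2}
    - {"delta_pos": [8, 59, 0], "turn": 0, "claw": 0.2}
    - {"delta_pos": [7, 59, 0], "turn": 0, "claw": 0.2}
    - {"delta_pos": [3, 30, 0], "turn": 0, "claw": 0.2}

```text
time_s: 7.18
tcp_pos: [0.5324, -0.3155, 0.0844]
ee_rot: [[0.985, -0.172, -0.001], [-0.172, -0.985, 0.0], [-0.001, -0.0, -1.0]]
wrist_force: [-0.2, 0.2, -1.0]
gripper_width: 0.353
gripper_force: 30.0
```

Request:
drive_tool:
  moves:
    - {"delta_pos": [0, 0, 20], "turn": 0, "claw": 0.2}
    - {"delta_pos": [0, 0, 0], "turn": 0, "claw": 0.2}
    - {"delta_pos": [0, 0, 0], "turn": 0, "claw": 0.2}

```text
time_s: 7.55
tcp_pos: [0.5341, -0.3123, 0.0651]
ee_rot: [[0.986, -0.166, -0.0], [-0.166, -0.986, -0.0], [-0.0, 0.0, -1.0]]
wrist_force: [0.2, 0.3, -0.5]
gripper_width: 0.354
gripper_force: 30.0
```

```bash
python3 p.py .5369 -.3132 .0165 -9.25; python3 -c "
from h import *
c=cap('scene'); cv2.imwrite('pics/s2.png',cv2.resize(c['color'][140:260,90:270,::-1],None,fx=4,fy=4))
c=cap('top'); cv2.imwrite('pics/t2.png',cv2.resize(c['color'][90:230,250:440,::-1],None,fx=4,fy=4))"
```

```text
time 7.55 tcp [ 0.5341 -0.3123  0.0651] yaw -9.6 j6 95.8 w 0.354 F [ 0.2  0.3 -0.5] 30.0
turn -0.006 shift [ 2.9  0.4 48.6]
```

View pics/s2.png

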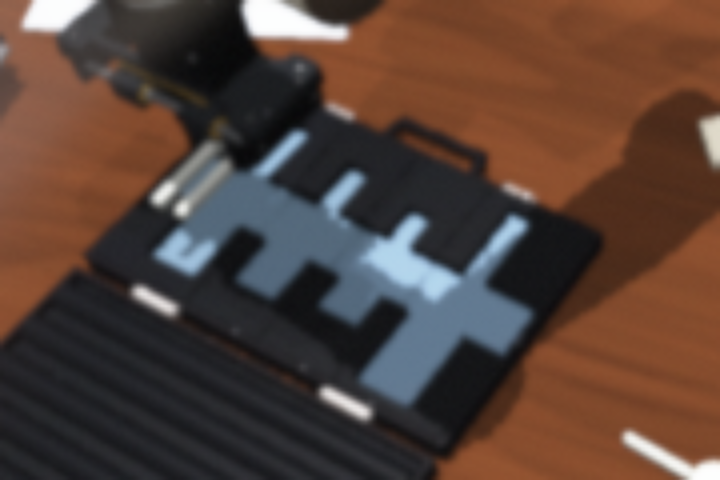

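The scene crop shows the 145 mm fork held level over its recess, tine tips at about (172,200) pointing to the pocket side. I lower it.

Request:
drive_tool:
  moves:
    - {"delta_pos": [3, 0, 12], "turn": -0.006, "claw": 0.2}
    - {"delta_pos": [0, 0, 12], "turn": 0, "claw": 0.2}
    - {"delta_pos": [0, 0, 8], "turn": 0, "claw": 0.2}
    - {"delta_pos": [0, 0, 6], "turn": 0, "claw": 0.2}
    - {"delta_pos": [0, 0, 5], "turn": 0, "claw": 0.2}
    - {"delta_pos": [0, 0, 3], "turn": 0, "claw": 0.2}
    - {"delta_pos": [0, 0, 2], "turn": 0, "claw": 0.2}
    - {"delta_pos": [0, 0, 0], "turn": 0, "claw": 0.2}
    - {"delta_pos": [0, 0, 0], "turn": 0, "claw": 0.2}

```text
time_s: 8.78
tcp_pos: [0.5381, -0.3131, 0.0223]
ee_rot: [[0.987, -0.158, 0.002], [-0.158, -0.987, -0.002], [0.002, 0.002, -1.0]]
wrist_force: [-7.2, 7.0, 26.2]
gripper_width: 0.35
gripper_force: 30.0
```

```bash
python3 p.py .5369 -.3132 .0165 -9.25
```

```text
time 8.78 tcp [ 0.5381 -0.3131  0.0223] yaw -9.1 j6 96.1 w 0.35 F [-7.2  7.  26.2] 30.0
turn 0.003 shift [-1.2  0.3  5.8]
```

Request:
drive_tool:
  moves:
    - {"delta_pos": [0, 0, -6], "turn": 0, "claw": 0.2}
    - {"delta_pos": [0, 0, -10], "turn": 0, "claw": 0.2}
    - {"delta_pos": [0, 0, 0], "turn": 0, "claw": 0.2}

```text
time_s: 9.15
tcp_pos: [0.5381, -0.3131, 0.0332]
ee_rot: [[0.987, -0.16, 0.002], [-0.16, -0.987, -0.001], [0.002, 0.0, -1.0]]
wrist_force: [0.3, 0.4, -0.9]
gripper_width: 0.348
gripper_force: 30.0
```

```bash
python3 p.py .5369 -.3132 .0165 -9.25; python3 -c "
from h import *
c=cap('scene'); a=cv2.resize(c['color'][150:230,110:200,::-1],None,fx=7,fy=7,interpolation=cv2.INTER_CUBIC)
c=cap('top'); b=cv2.resize(c['color'][110:220,340:420,::-1],(400,550),interpolation=cv2.INTER_CUBIC)
cv2.imwrite('pics/c3.png',np.hstack([cv2.resize(a,(400,356)),b[100:456]]))"
```

```text
time 9.15 tcp [ 0.5381 -0.3131  0.0332] yaw -9.2 j6 96.1 w 0.348 F [ 0.3  0.4 -0.9] 30.0
turn 0.001 shift [-1.2  0.3 16.7]
```

View pics/c3.png

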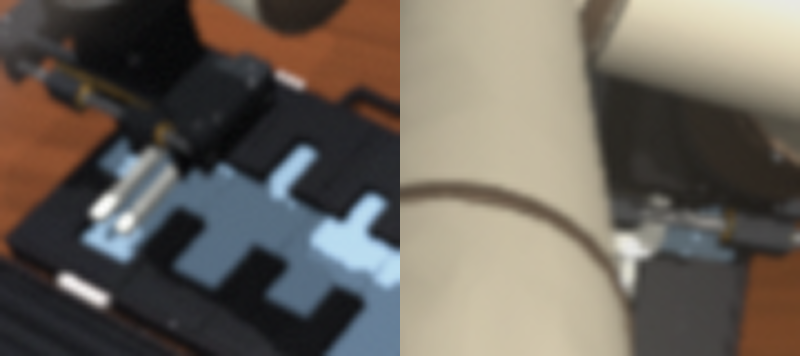

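The scene crop shows the tines over the pocket, while the stem is hidden. I measure the fork's 3D points from the scene depth.

```bash
cat > q.py <<'E'
from h import *
# depth points of the light metal near the tcp, in recess frame (mm): s along recess x from tcp, t lateral from tcp, z
c=cap('scene'); im=c['color'].astype(int); s=monitor.sense(); p=np.array(s['tcp_pos'])
D=c['range_z']; v,u=np.nonzero((im.min(2)>110)&(im.max(2)-im.min(2)<40)&(D>0))
n=cv2.undistortPoints(np.c_[u,v].astype(float).reshape(-1,1,2),K(c),np.array(c['dist'],float)).reshape(-1,2)
d=D[v,u][:,None]; E=np.array(c['extrinsics']); P=(np.c_[n,np.ones(len(n))]*d)@E[:3,:3].T+E[:3,3]
a=np.radians(-9.25);X=np.array([np.cos(a),np.sin(a)]);Y=np.array([-X[1],X[0]])
q=P[:,:2]-p[:2]; S=q@X*1e3;T=q@Y*1e3;Z=P[:,2]*1e3
k=(abs(S)<110)&(abs(T)<30)&(abs(Z-p[2]*1e3)<30)
print('tcp z',round(p[2]*1e3,1),'n',k.sum())
for b in range(-110,110,10):
    m=k&(S>=b)&(S<b+10)
    if m.sum()>2: print(b,m.sum(),'T',np.round(T[m].min()),np.round(T[m].max()),'Zmax/med',np.round(np.percentile(Z[m],85),1),np.round(np.median(Z[m]),1))
print('S range',np.round([S[k].min(),S[k].max()],1))
E
python3 q.py
```

```text
tcp z 31.9 n 173
-110 5 T 18.0 28.0 Zmax/med 24.2 20.6
0 11 T -15.0 15.0 Zmax/med 36.7 34.6
10 22 T -17.0 15.0 Zmax/med 38.4 35.2
20 24 T -26.0 15.0 Zmax/med 37.1 34.7
30 24 T -29.0 16.0 Zmax/med 35.8 34.0
40 28 T -29.0 15.0 Zmax/med 35.2 32.9
50 38 T -25.0 15.0 Zmax/med 34.0 29.0
60 11 T -15.0 15.0 Zmax/med 32.8 31.9
100 10 T -20.0 28.0 Zmax/med 23.5 21.9
S range [-109.6  109.9]
```

Request:
drive_tool:
  moves:
    - {"delta_pos": [-1, 0, 4], "turn": 0, "claw": 0.2}
    - {"delta_pos": [0, 0, 3], "turn": 0, "claw": 0.2}
    - {"delta_pos": [0, 0, 1], "turn": 0, "claw": 0.2}
    - {"delta_pos": [0, 0, 0], "turn": 0, "claw": 0.2}

```text
time_s: 9.8
tcp_pos: [0.5364, -0.3126, 0.0244]
ee_rot: [[0.987, -0.16, -0.0], [-0.16, -0.987, 0.0], [-0.0, 0.0, -1.0]]
wrist_force: [-0.0, -0.3, 0.3]
gripper_width: 0.347
gripper_force: 30.0
```

```bash
python3 q.py; python3 -c "
from h import *
s=monitor.sense();print(np.round(s['wrist_force'],2),np.round(s['moment'],2),s['tcp_pos'])
# depth check: rim/desk/floor heights near case
c=cap('scene');D=c['range_z'];im=c['color'].astype(int)
v,u=np.nonzero(D>0);n=cv2.undistortPoints(np.c_[u,v].astype(float).reshape(-1,1,2),K(c),np.array(c['dist'],float)).reshape(-1,2)
E=np.array(c['extrinsics']);P=(np.c_[n,np.ones(len(n))]*D[v,u][:,None])@E[:3,:3].T+E[:3,3]
col=im[v,u];blue=(col[:,2]-col[:,0]>20)&(col[:,2]>80)&(P[:,2]<.03)&(P[:,1]<-.05)&(P[:,1]>-.4)&(P[:,0]>.45)&(P[:,0]<.7)
print('floor z',np.percentile(P[blue,2],[10,50,90]),'floor near 145',np.percentile(P[blue&(P[:,1]<-.28),2],[10,50,90]))
a=np.radians(-9.25);X=np.array([np.cos(a),np.sin(a)]);Y=np.array([-X[1],X[0]]);b=P[blue][:,:2]
S=(b-[.5335,-.3121])@X*1e3;T=(b-[.5335,-.3121])@Y*1e3
for lo in range(0,90,5):
  m=(S>=lo)&(S<lo+5)&(abs(T)<35)
  if m.sum():print(lo,m.sum(),np.round([T[m].min(),T[m].max()]))
"
```

```text
tcp z 24.5 n 167
-110 5 T 12.0 28.0 Zmax/med 22.5 21.7
0 11 T -13.0 11.0 Zmax/med 29.6 27.6
10 23 T -28.0 16.0 Zmax/med 30.5 28.0
20 21 T -16.0 16.0 Zmax/med 28.6 26.0
30 23 T -14.0 15.0 Zmax/med 28.6 25.6
40 26 T -23.0 15.0 Zmax/med 26.9 24.0
50 33 T -24.0 14.0 Zmax/med 26.0 22.7
60 14 T -23.0 14.0 Zmax/med 24.2 19.0
100 11 T -20.0 20.0 Zmax/med 23.1 20.4
S range [-107.2  109.9]
[-0.91 -1.13 -1.67] [ 0.08 -0.02 -0.02] [ 0.53645151 -0.3126487   0.02447672]
floor z [0.00969551 0.01186887 0.01520027] floor near 145 [0.01010378 0.01248789 0.02174556]
0 8 [-9. 33.]
5 11 [-32.  35.]
10 15 [-32.  33.]
15 19 [-35.  34.]
20 10 [-31.  32.]
25 9 [-31.  27.]
30 4 [-13.  24.]
35 5 [-12.  27.]
40 7 [-6. 24.]
45 4 [-9. 24.]
50 3 [-9. 23.]
55 4 [-8. 23.]
60 8 [-19.  24.]
65 21 [-23.  25.]
70 18 [-25.  24.]
75 11 [-23.  27.]
80 12 [-15.  28.]
85 10 [-13.  19.]
```

```bash
python3 - <<'E'
import r,m
from h import *
c=cap('scene'); c['color']=cv2.imread('pics/scene0.png')[:,:,::-1].copy()
for f in m.forks(c): print(f[:2],np.round(f[2],4),round(f[3],1))
s=open('r.py').read().replace("m[:,:262]=0;m[:,422:]=0;m[:100]=0;m[220:]=0","m[:,:110]=0;m[:,250:]=0;m[:150]=0;m[260:]=0")
ns={'__name__':'x'}; exec(s,ns); ns['recesses'](c)
E
```

```text
(118, 33) [0.452 0.144] 74.7
(93, 30) [0.3843 0.3514] -93.8
(145, 34) [0.5673 0.3436] -101.1
(170, 38) [0.6494 0.1411] 77.8
angle -9.5 span y 0.3249441090545151
170 len 181 w 46.0 17.0 offs mm 0.3 -0.1 [ 0.57   -0.1068] c0 0.5798
95 len 106 w 35.0 16.0 offs mm -0.0 -0.7 [ 0.5579 -0.1758] c0 0.5792
120 len 131 w 39.0 15.0 offs mm -0.9 -1.1 [ 0.5462 -0.2448] c0 0.5791
145 len 156 w 41.0 15.0 offs mm -0.9 -0.9 [ 0.5353 -0.314 ] c0 0.5798
```

```bash
python3 - <<'E'
import m
from h import *
for n in('top','scene'):
    c=cap(n); print(n,np.round(c['extrinsics'],4).tolist(),c['cx'],c['cy'],c['dist'],c['vertical_fov'])
    D=c['range_z']
    for f in m.forks(c):
        u,v=np.round(f[4]).astype(int)
        w=D[v-8:v+9,u-8:u+9]; vv,uu=np.mgrid[v-8:v+9,u-8:u+9]
        nn=cv2.undistortPoints(np.c_[uu.ravel(),vv.ravel()].astype(float).reshape(-1,1,2),K(c),np.array(c['dist'],float)).reshape(-1,2)
        E=np.array(c['extrinsics']);Z=((np.c_[nn,np.ones(len(nn))]*w.ravel()[:,None])@E[:3,:3].T+E[:3,3])[:,2]
        print(f[:2],np.round(f[2],4),round(f[3],1),np.round(f[4]),'z desk/top',np.round(np.percentile(Z,[10,30,95])*1e3,1))
E
```

```text
top [[0.0166, -0.9916, 0.128, 0.3288], [-0.9999, -0.0169, -0.0008, 0.0245], [0.0029, -0.1279, -0.9918, 1.1317], [0.0, 0.0, 0.0, 1.0]] 250.60715196168832 190.601772009259 [0.04439846 0.         0.         0.         0.        ] 46.378074517706295
(168, 34) [0.6398 0.1347] 77.8 [204. 125.] z desk/top [-1.6  2.3 12.1]
(83, 28) [0.4465 0.1544] 75.0 [200. 201.] z desk/top [-2.   0.3 13. ]
(93, 26) [0.3738 0.3446] -94.3 [122. 228.] z desk/top [-1.7  0.4 12.7]
scene [[-0.3527, 0.7408, -0.5716, 1.0784], [0.9356, 0.2672, -0.2309, 0.2583], [-0.0183, -0.6163, -0.7873, 0.8858], [0.0, 0.0, 0.0, 1.0]] 251.66591466905598 193.89439630890624 [-0.02750636  0.          0.          0.          0.        ] 56.97035709341669
(84, 43) [ 0.5733 -0.3235] -168.3 [139. 198.] z desk/top [11.2 15.4 28.7]
(115, 34) [0.4546 0.1463] 77.0 [299. 211.] z desk/top [-0.7  1.1 12.3]
(93, 31) [0.3849 0.3513] -93.8 [365. 210.] z desk/top [-1.5  0.5 11.4]Traceback (most recent call last):
  File "<stdin>", line 10, in <module>
ValueError: operands could not be broadcast together with shapes (289,3) (187,1)
```

```bash
cat >> q.py <<'E'
k2=k&(Z>p[2]*1e3-4-abs(S)*.08)&(abs(T)<22)&(S<95)
print('held: Ssorted top',np.round(np.sort(S[k2])[-12:],1),'Smin',np.round(np.sort(S[k2])[:5],1))
m_=k2&(S>10); print('T pct',np.round(np.percentile(T[m_],[1,10,90,99]),1), 'Zslope',np.polyfit(S[m_&(Z>0)],Z[m_],1))
E
python3 q.py | tail -3
python3 - <<'E'
# rim heights of foam & pocket end in scene depth near the tips
from h import *
E
python3 -c "
from h import *
c=cap('scene'); cv2.imwrite('pics/s5.png',cv2.resize(c['color'][165:235,110:185,::-1],None,fx=8,fy=8,interpolation=cv2.INTER_CUBIC))"
```

```text
S range [-108.9  109.9]
held: Ssorted top [60.1 61.2 61.2 61.5 61.5 61.6 61.7 62.5 62.6 63.3 63.5 64. ] Smin [-108.9 -106.1 -105.4 -103.9    1.9]
T pct [-20.8 -12.7  13.6  15.8] Zslope [-0.08491586 28.59354975]
```

View pics/s5.png

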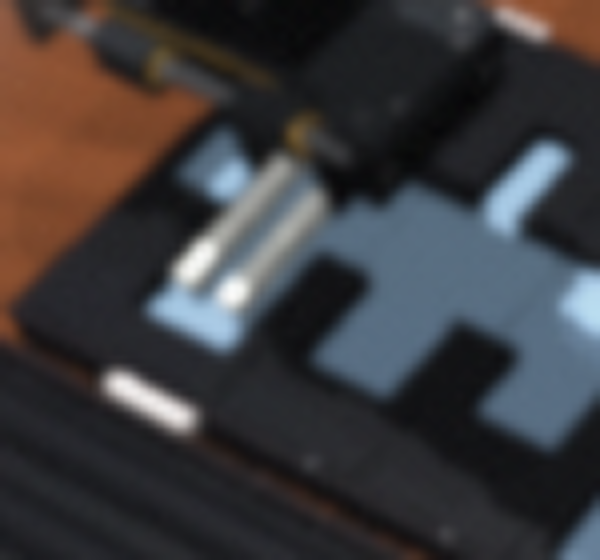

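The crop shows the tine tips (190,265) and (232,292) well short of the pocket end (190,330), so the fork sits too far back and its stem caught the rim. The held fork also agrees with the scene camera and not with the top one: its tips are 63.5 mm ahead of the TCP. I therefore rely on the scene camera, with its side-view bias corrected, and shift +11 mm before lowering.

Request:
drive_tool:
  moves:
    - {"delta_pos": [0, 0, -6], "turn": 0, "claw": 0.2}
    - {"delta_pos": [6, 0, -6], "turn": 0, "claw": 0.2}
    - {"delta_pos": [5, 0, 0], "turn": 0, "claw": 0.2}
    - {"delta_pos": [0, 0, 5], "turn": 0, "claw": 0.2}
    - {"delta_pos": [0, 0, 5], "turn": 0, "claw": 0.2}
    - {"delta_pos": [0, 0, 2], "turn": 0, "claw": 0.2}
    - {"delta_pos": [0, 0, 2], "turn": 0, "claw": 0.2}
    - {"delta_pos": [0, 0, 2], "turn": 0, "claw": 0.2}
    - {"delta_pos": [0, 0, 1], "turn": 0, "claw": 0.2}
    - {"delta_pos": [0, 0, 0], "turn": 0, "claw": 0.2}

```text
time_s: 11.4
tcp_pos: [0.5472, -0.3144, 0.0198]
ee_rot: [[0.987, -0.16, -0.0], [-0.16, -0.987, -0.0], [-0.0, 0.0, -1.0]]
wrist_force: [-0.8, 0.2, 0.4]
gripper_width: 0.347
gripper_force: 30.0
```

```bash
python3 p.py .5473 -.3123 .0165 -9.5; python3 q.py|tail -2; python3 -c "
from h import *
print(np.round(monitor.sense()['moment'],2))"
```

```text
time 11.4 tcp [ 0.5472 -0.3144  0.0198] yaw -9.2 j6 96.0 w 0.347 F [-0.8  0.2  0.4] 30.0
turn 0.005 shift [-0.2 -2.1  3.3]
held: Ssorted top [62.4 62.6 62.6 62.8 63.2 63.4 63.6 63.6 64.1 64.5 68.6 70.3] Smin [5.1 7.2 8.1 8.2 8.3]
T pct [-21.3 -12.4  14.3  16.5] Zslope [-0.11408382 24.95549499]
[0.03 0.18 0.06]
```

Request:
drive_tool:
  moves:
    - {"delta_pos": [0, -1, 1], "turn": 0, "claw": 0.2}
    - {"delta_pos": [0, -1, 1], "turn": 0, "claw": 0.2}
    - {"delta_pos": [0, 0, 1], "turn": 0, "claw": 0.2}
    - {"delta_pos": [0, 0, 1], "turn": 0, "claw": 0.2}
    - {"delta_pos": [0, 0, 0], "turn": 0, "claw": 0.2}

```text
time_s: 12.08
tcp_pos: [0.5477, -0.3126, 0.0158]
ee_rot: [[0.987, -0.16, 0.0], [-0.16, -0.987, -0.0], [0.0, 0.0, -1.0]]
wrist_force: [-2.0, -0.9, 4.4]
gripper_width: 0.352
gripper_force: 30.0
```

```bash
python3 p.py .5473 -.3123 .0165 -9.5; python3 q.py|tail -2; python3 -c "
from h import *
print(np.round(monitor.sense()['moment'],2))"
```

```text
time 12.07 tcp [ 0.5477 -0.3126  0.0158] yaw -9.2 j6 95.8 w 0.352 F [-2.  -0.9  4.4] 30.0
turn 0.005 shift [-0.5 -0.3 -0.7]
held: Ssorted top [62.8 62.9 62.9 63.2 63.4 63.5 63.6 64.  64.8 66.4 69.  69.2] Smin [5.  5.4 6.8 7.  9.5]
T pct [-18.4 -12.2  14.1  16. ] Zslope [-0.07691575 21.81560938]
[-0.64  0.31  0.  ]
```

Request:
drive_tool:
  moves:
    - {"delta_pos": [0, 0, 1.5], "turn": 0, "claw": 0.2}
    - {"delta_pos": [0, 0, 0.5], "turn": 0, "claw": 0.2}
    - {"delta_pos": [0, 0, 0], "turn": 0, "claw": 0.2}

```text
time_s: 12.5
tcp_pos: [0.5478, -0.3127, 0.0157]
ee_rot: [[0.987, -0.159, 0.0], [-0.159, -0.987, -0.001], [0.001, 0.001, -1.0]]
wrist_force: [-4.6, 0.5, 13.3]
gripper_width: 0.35
gripper_force: 30.0
```

```bash
python3 q.py|tail -2
```

```text
held: Ssorted top [63.1 63.1 63.2 63.2 63.4 63.5 63.5 63.8 64.6 68.8 69.8 95. ] Smin [5.4 5.5 6.6 9.  9.5]
T pct [-20.3 -12.3  13.6  15.9] Zslope [-0.06695813 21.42752609]
```

Request:
drive_tool:
  moves:
    - {"delta_pos": [0, 0, -1], "turn": 0, "claw": 0.2}
    - {"delta_pos": [0, 0, 0], "turn": 0, "claw": 0.4}
    - {"delta_pos": [0, 0, 0], "turn": 0, "claw": 0.5}
    - {"delta_pos": [0, 0, 0], "turn": 0, "claw": 0.5}
    - {"delta_pos": [0, 0, -10], "turn": 0, "claw": 0.5}
    - {"delta_pos": [0, 0, -30], "turn": 0, "claw": 0.5}
    - {"delta_pos": [0, 0, -30], "turn": 0, "claw": 0.5}
    - {"delta_pos": [0, 60, 0], "turn": 0, "claw": 0.5}
    - {"delta_pos": [0, -60, 0], "turn": 0, "claw": 0.5}
    - {"delta_pos": [0, -60, 0], "turn": 0, "claw": 0.5}
    - {"delta_pos": [0, -60, 0], "turn": 0, "claw": 0.5}

```text
time_s: 13.92
tcp_pos: [0.567, -0.1933, 0.0853]
ee_rot: [[0.987, -0.162, 0.001], [-0.162, -0.987, -0.0], [0.001, 0.0, -1.0]]
wrist_force: [0.9, 0.3, -0.8]
gripper_width: 0.503
gripper_force: 0.0
```

```bash
cat > d.py <<'E'
from h import *
import m
# scene-camera fork tops by depth (only points of the upper face)
def fork3(c):
    for f in m.forks(c): yield f
c=cap('scene'); D=c['range_z']
im=c['color'].astype(int)
mk=((im.min(2)>120)&(im.max(2)-im.min(2)<60)).astype(np.uint8)
n,l,s,_=cv2.connectedComponentsWithStats(mk)
for i in range(1,n):
    if not 60<s[i,4]<2000: continue
    v,u=np.nonzero((l==i)&(D>0))
    if len(u)<50: continue
    nn=cv2.undistortPoints(np.c_[u,v].astype(float).reshape(-1,1,2),K(c),np.array(c['dist'],float)).reshape(-1,2)
    E=np.array(c['extrinsics']);P=((np.c_[nn,np.ones(len(nn))]*D[v,u][:,None])@E[:3,:3].T+E[:3,3])*1e3
    r=cv2.minAreaRect(P[:,:2].astype(np.float32)); B=cv2.boxPoints(r)
    if not(80<max(r[1])<190 and min(r[1])<45): continue
    print('L,W',np.round(sorted(r[1])),'ctr',np.round(r[0],1),'px',np.round([u.mean(),v.mean()]),'z',np.round(np.percentile(P[:,2],[20,80]),1),end=' ')
    e=max((B[1]-B[0],B[2]-B[1]),key=np.linalg.norm); print('dir',np.round(np.degrees(np.arctan2(e[1],e[0])),1))
E
python3 d.py; python3 -c "
from h import *
c=cap('scene'); cv2.imwrite('pics/s6.png',cv2.resize(c['color'][155:255,90:245,::-1],None,fx=4,fy=4,interpolation=cv2.INTER_CUBIC))"
```

```text
L,W [28. 93.] ctr [-688.3 -248.4] px [285.   5.] z [60.1 94.7] dir 89.0
L,W [ 38. 113.] ctr [445.4 144. ] px [297. 210.] z [ 4.6 11. ] dir 75.4
L,W [37. 94.] ctr [376.7 348.6] px [364. 209.] z [ 4.  10.9] dir 85.3
L,W [19. 99.] ctr [363.3 742.5] px [508. 244.] z [17.2 19.9] dir -6.3
L,W [ 43. 168.] ctr [643.8 138.9] px [278. 266.] z [ 5.4 11.1] dir 77.5
L,W [ 17. 113.] ctr [815.4 322. ] px [325. 347.] z [30.7 34.4] dir 59.8
```

View pics/s6.png

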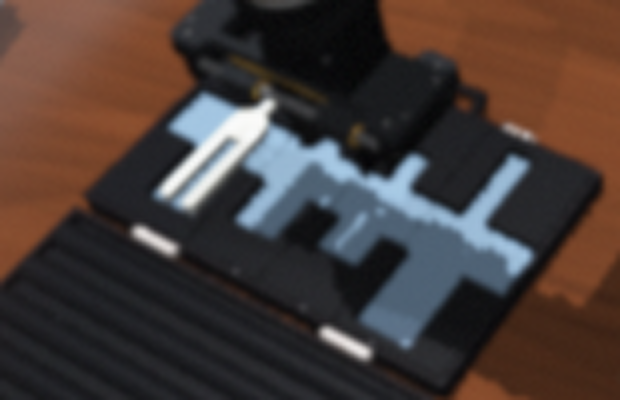

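The crop shows the 145 mm fork lying in its recess with its tips at (180,200), just inside the pocket end. Next is the 120 mm fork.

Request:
drive_tool:
  moves:
    - {"delta_pos": [0, 0, 0], "turn": 0.185, "claw": 0.65}
    - {"delta_pos": [0, 0, 0], "turn": 0.185, "claw": 0.65}
    - {"delta_pos": [0, 0, 0], "turn": 0.185, "claw": 0.65}
    - {"delta_pos": [0, 0, 0], "turn": 0.185, "claw": 0.65}
    - {"delta_pos": [0, 0, 0], "turn": 0.185, "claw": 0.65}
    - {"delta_pos": [0, 0, 0], "turn": 0.185, "claw": 0.65}
    - {"delta_pos": [0, 0, 0], "turn": 0.185, "claw": 0.65}
    - {"delta_pos": [0, 0, 0], "turn": 0.185, "claw": 0.65}
    - {"delta_pos": [0, 0, 0], "turn": 0.185, "claw": 0.65}
    - {"delta_pos": [0, 0, 0], "turn": 0, "claw": 0.65}

```text
time_s: 15.28
tcp_pos: [0.5669, -0.1943, 0.085]
ee_rot: [[-0.25, -0.968, 0.001], [-0.968, 0.25, -0.0], [-0.0, -0.001, -1.0]]
wrist_force: [0.1, -0.9, 1.1]
gripper_width: 0.649
gripper_force: 0.0
```

```bash
python3 p.py .449 .1475 .06 -105
```

```text
time 15.28 tcp [ 0.5669 -0.1943  0.085 ] yaw -104.5 j6 -11.1 w 0.649 F [ 0.1 -0.9  1.1] 0.0
turn 0.009 shift [-299.6  202.4   24.9]
```

Request:
drive_tool:
  moves:
    - {"delta_pos": [-20, 13, 0], "turn": 0.009, "claw": 0.65}
    - {"delta_pos": [-45, 31, 0], "turn": 0, "claw": 0.65}
    - {"delta_pos": [-45, 31, 0], "turn": 0, "claw": 0.65}
    - {"delta_pos": [-45, 31, 0], "turn": 0, "claw": 0.65}
    - {"delta_pos": [-45, 31, 0], "turn": 0, "claw": 0.65}
    - {"delta_pos": [-45, 30, 0], "turn": 0, "claw": 0.65}
    - {"delta_pos": [-35, 23, 0], "turn": 0, "claw": 0.65}
    - {"delta_pos": [-20, 12, 10], "turn": 0, "claw": 0.65}
    - {"delta_pos": [0, 0, 15], "turn": 0, "claw": 0.65}
    - {"delta_pos": [0, 0, 0], "turn": 0, "claw": 0.65}
    - {"delta_pos": [0, 0, 0], "turn": 0, "claw": 0.65}

```text
time_s: 16.65
tcp_pos: [0.4504, 0.1482, 0.0601]
ee_rot: [[-0.26, -0.966, 0.001], [-0.966, 0.26, 0.0], [-0.001, -0.001, -1.0]]
wrist_force: [-0.8, 0.3, -0.6]
gripper_width: 0.649
gripper_force: 0.0
```

```bash
python3 p.py .449 .1475 .0035 -105;  python3 -c "
from h import *
c=cap('scene'); cv2.imwrite('pics/s7.png',cv2.resize(c['color'][165:260,240:370,::-1],None,fx=5,fy=5,interpolation=cv2.INTER_CUBIC))"
```

```text
time 16.65 tcp [0.4504 0.1482 0.0601] yaw -105.1 j6 -53.0 w 0.649 F [-0.8  0.3 -0.6] 0.0
turn -0.001 shift [ 1.1  1.2 56.6]
```

View pics/s7.png

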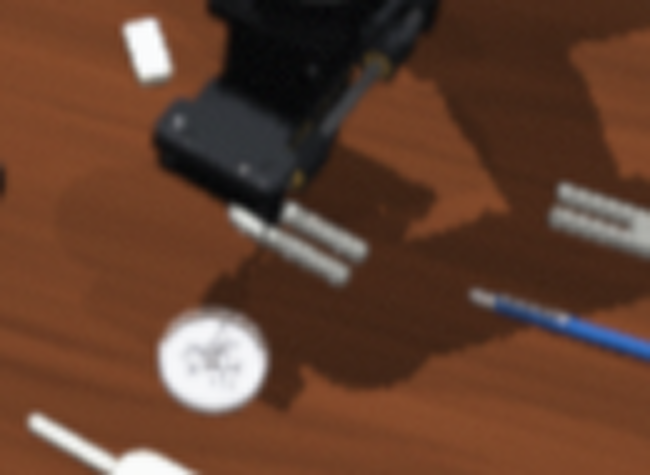

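The crop shows the gripper over the 120 mm fork, with the tine ends visible at (355,260). The dish at (213,358) and the pen are clear. I descend and grip.

Request:
drive_tool:
  moves:
    - {"delta_pos": [1, 1, 20], "turn": 0, "claw": 0.65}
    - {"delta_pos": [0, 0, 15], "turn": 0, "claw": 0.65}
    - {"delta_pos": [0, 0, 10], "turn": 0, "claw": 0.65}
    - {"delta_pos": [0, 0, 7], "turn": 0, "claw": 0.65}
    - {"delta_pos": [0, 0, 4], "turn": 0, "claw": 0.65}
    - {"delta_pos": [0, 0, 0], "turn": 0, "claw": 0.5}
    - {"delta_pos": [0, 0, 0], "turn": 0, "claw": 0.4}
    - {"delta_pos": [0, 0, 0], "turn": 0, "claw": 0.15}
    - {"delta_pos": [0, 0, 0], "turn": 0, "claw": 0.15}
    - {"delta_pos": [0, 0, 0], "turn": 0, "claw": 0.15}
    - {"delta_pos": [0, 0, 0], "turn": 0, "claw": 0.15}

```text
time_s: 18.08
tcp_pos: [0.4488, 0.1477, 0.0038]
ee_rot: [[-0.261, -0.965, 0.0], [-0.965, 0.261, 0.0], [-0.0, -0.0, -1.0]]
wrist_force: [-0.3, 0.2, 1.3]
gripper_width: 0.313
gripper_force: 30.0
```

Request:
drive_tool:
  moves:
    - {"delta_pos": [0, 0, -10], "turn": 0, "claw": 0.15}
    - {"delta_pos": [0, 0, -25], "turn": 0, "claw": 0.15}
    - {"delta_pos": [0, 0, -30], "turn": 0, "claw": 0.15}
    - {"delta_pos": [0, 0, -15], "turn": 0.184, "claw": 0.15}
    - {"delta_pos": [0, 0, 0], "turn": 0.184, "claw": 0.15}
    - {"delta_pos": [0, 0, 0], "turn": 0.184, "claw": 0.15}
    - {"delta_pos": [0, 0, 0], "turn": 0.184, "claw": 0.15}
    - {"delta_pos": [0, 0, 0], "turn": 0.184, "claw": 0.15}
    - {"delta_pos": [0, 0, 0], "turn": 0.184, "claw": 0.15}
    - {"delta_pos": [0, 0, 0], "turn": 0.184, "claw": 0.15}
    - {"delta_pos": [0, 0, 0], "turn": 0.184, "claw": 0.15}
    - {"delta_pos": [0, 0, 0], "turn": 0, "claw": 0.15}

```text
time_s: 19.58
tcp_pos: [0.4485, 0.1475, 0.0838]
ee_rot: [[-0.987, 0.162, -0.0], [0.162, 0.987, 0.0], [0.0, 0.0, -1.0]]
wrist_force: [0.6, 0.0, -1.5]
gripper_width: 0.316
gripper_force: 30.0
```

```bash
sed -i 's/^a=np.radians(-9.25)/import sys\na=np.radians(-9.4)/' q.py; python3 p.py .5533 -.2424 .06 -189.4; python3 q.py
```

```text
time 19.57 tcp [0.4485 0.1475 0.0838] yaw 170.7 j6 -137.3 w 0.316 F [ 0.6  0.  -1.5] 30.0
turn 0.001 shift [-167.1 -367.5   23.8]
tcp z 83.8 n 105
-30 4 T -11.0 -4.0 Zmax/med 91.4 91.1
-20 14 T -13.0 3.0 Zmax/med 91.8 90.4
-10 17 T -11.0 7.0 Zmax/med 91.6 89.4
0 7 T -12.0 10.0 Zmax/med 90.5 89.9
10 14 T -13.0 13.0 Zmax/med 90.6 89.8
20 13 T -12.0 14.0 Zmax/med 92.6 91.0
30 12 T -13.0 13.0 Zmax/med 92.6 90.3
40 18 T -13.0 14.0 Zmax/med 91.7 90.4
50 6 T -10.0 13.0 Zmax/med 91.0 89.6
S range [-24.4  53.5]
held: Ssorted top [46.2 48.6 48.9 49.1 49.4 49.8 50.4 51.6 51.6 51.8 52.2 53.5] Smin [-24.4 -23.2 -23.  -21.5 -19.1]
T pct [-13.1 -11.3  12.7  13.6] Zslope [-9.38176611e-03  9.03714799e+01]
```

The fork is level, and its tips are about 52 mm ahead of the TCP. I carry it to recess 120.

Request:
drive_tool:
  moves:
    - {"delta_pos": [-10, -20, 0], "turn": 0, "claw": 0.15}
    - {"delta_pos": [-21, -46, 0], "turn": 0, "claw": 0.15}
    - {"delta_pos": [-21, -46, 0], "turn": 0, "claw": 0.15}
    - {"delta_pos": [-21, -46, 0], "turn": 0, "claw": 0.15}
    - {"delta_pos": [-21, -46, 0], "turn": 0, "claw": 0.15}
    - {"delta_pos": [-21, -46, 0], "turn": 0, "claw": 0.15}
    - {"delta_pos": [-21, -46, 0], "turn": 0, "claw": 0.15}
    - {"delta_pos": [-21, -46, 0], "turn": 0, "claw": 0.15}
    - {"delta_pos": [-13, -25, 10], "turn": 0, "claw": 0.15}
    - {"delta_pos": [0, 0, 20], "turn": 0, "claw": 0.15}
    - {"delta_pos": [0, 0, 0], "turn": 0, "claw": 0.15}
    - {"delta_pos": [0, 0, 0], "turn": 0, "claw": 0.15}

```text
time_s: 21.12
tcp_pos: [0.5563, -0.2422, 0.0542]
ee_rot: [[-0.987, 0.163, 0.001], [0.163, 0.987, -0.0], [-0.001, -0.0, -1.0]]
wrist_force: [0.4, 0.1, -0.6]
gripper_width: 0.311
gripper_force: 30.0
```

```bash
python3 p.py .5567 -.2429 .0155 -189.4; python3 q.py|tail -2
```

```text
time 21.12 tcp [ 0.5563 -0.2422  0.0542] yaw 170.6 j6 -91.1 w 0.311 F [ 0.4  0.1 -0.6] 30.0
turn 0.001 shift [-0.5 -0.6 38.7]
held: Ssorted top [45.1 45.4 47.4 47.5 47.6 48.2 49.  50.  50.9 51.1 51.7 52.7] Smin [5.8 6.6 7.1 8.  8.3]
T pct [-15.2 -11.8  13.   13.8] Zslope [-1.58843197e-03  5.93708256e+01]
```

Request:
drive_tool:
  moves:
    - {"delta_pos": [0, -1, 12], "turn": 0, "claw": 0.15}
    - {"delta_pos": [0, 0, 10], "turn": 0, "claw": 0.15}
    - {"delta_pos": [0, 0, 5], "turn": 0, "claw": 0.15}
    - {"delta_pos": [0, 0, 4], "turn": 0, "claw": 0.15}
    - {"delta_pos": [0, 0, 3], "turn": 0, "claw": 0.15}
    - {"delta_pos": [0, 0, 0], "turn": 0, "claw": 0.15}

```text
time_s: 21.92
tcp_pos: [0.5558, -0.2434, 0.0194]
ee_rot: [[-0.986, 0.165, -0.0], [0.165, 0.986, 0.0], [0.0, -0.0, -1.0]]
wrist_force: [-0.5, -0.5, -0.2]
gripper_width: 0.316
gripper_force: 30.0
```

Request:
drive_tool:
  moves:
    - {"delta_pos": [0, 0, 2], "turn": 0, "claw": 0.15}
    - {"delta_pos": [0, 0, 2], "turn": 0, "claw": 0.15}
    - {"delta_pos": [0, 0, 0.5], "turn": 0, "claw": 0.15}
    - {"delta_pos": [0, 0, 0], "turn": 0, "claw": 0.15}

```text
time_s: 22.42
tcp_pos: [0.5558, -0.2434, 0.015]
ee_rot: [[-0.986, 0.164, -0.0], [0.164, 0.986, -0.0], [0.0, -0.0, -1.0]]
wrist_force: [0.2, -0.0, -1.5]
gripper_width: 0.314
gripper_force: 30.0
```

Request:
drive_tool:
  moves:
    - {"delta_pos": [0, 0, 0.5], "turn": 0, "claw": 0.15}
    - {"delta_pos": [0, 0, 0], "turn": 0, "claw": 0.35}
    - {"delta_pos": [0, 0, 0], "turn": 0, "claw": 0.48}
    - {"delta_pos": [0, 0, 0], "turn": 0, "claw": 0.48}
    - {"delta_pos": [0, 0, 0], "turn": 0, "claw": 0.48}
    - {"delta_pos": [0, 0, -10], "turn": 0, "claw": 0.48}
    - {"delta_pos": [0, 0, -30], "turn": 0, "claw": 0.48}
    - {"delta_pos": [0, 0, -30], "turn": 0, "claw": 0.48}

```text
time_s: 23.42
tcp_pos: [0.5559, -0.2434, 0.0859]
ee_rot: [[-0.986, 0.164, 0.0], [0.164, 0.986, -0.0], [-0.0, -0.0, -1.0]]
wrist_force: [-0.2, -0.3, 0.6]
gripper_width: 0.483
gripper_force: 0.0
```

Request:
drive_tool:
  moves:
    - {"delta_pos": [0, 0, 0], "turn": -0.169, "claw": 0.63}
    - {"delta_pos": [0, 0, 0], "turn": -0.169, "claw": 0.63}
    - {"delta_pos": [0, 0, 0], "turn": -0.169, "claw": 0.63}
    - {"delta_pos": [0, 0, 0], "turn": -0.169, "claw": 0.63}
    - {"delta_pos": [0, 0, 0], "turn": -0.169, "claw": 0.63}
    - {"delta_pos": [0, 0, 0], "turn": -0.169, "claw": 0.63}
    - {"delta_pos": [0, 0, 0], "turn": -0.169, "claw": 0.63}
    - {"delta_pos": [0, 0, 0], "turn": -0.169, "claw": 0.63}
    - {"delta_pos": [0, 0, 0], "turn": -0.169, "claw": 0.63}
    - {"delta_pos": [0, 0, 0], "turn": 0, "claw": 0.63}

```text
time_s: 24.68
tcp_pos: [0.556, -0.2434, 0.0853]
ee_rot: [[-0.215, -0.977, 0.001], [-0.977, 0.215, -0.0], [0.0, -0.001, -1.0]]
wrist_force: [-0.3, -0.5, 0.0]
gripper_width: 0.626
gripper_force: 0.0
```

```bash
python3 p.py .647 .149 .06 -102.5
```

```text
time 24.68 tcp [ 0.556  -0.2434  0.0853] yaw -102.4 j6 -4.1 w 0.626 F [-0.3 -0.5  0. ] 0.0
turn 0.001 shift [-402.8   -3.9   25.2]
```

Request:
drive_tool:
  moves:
    - {"delta_pos": [-20, 0, 0], "turn": 0, "claw": 0.63}
    - {"delta_pos": [-50, -1, 0], "turn": 0, "claw": 0.63}
    - {"delta_pos": [-55, 0, 0], "turn": 0, "claw": 0.63}
    - {"delta_pos": [-55, -1, 0], "turn": 0, "claw": 0.63}
    - {"delta_pos": [-55, 0, 0], "turn": 0, "claw": 0.63}
    - {"delta_pos": [-55, -1, 0], "turn": 0, "claw": 0.63}
    - {"delta_pos": [-55, 0, 0], "turn": 0, "claw": 0.63}
    - {"delta_pos": [-35, 0, 0], "turn": 0, "claw": 0.63}
    - {"delta_pos": [-16, 0, 10], "turn": 0, "claw": 0.63}
    - {"delta_pos": [0, 0, 15], "turn": 0, "claw": 0.63}
    - {"delta_pos": [0, 0, 0], "turn": 0, "claw": 0.63}

```text
time_s: 26.05
tcp_pos: [0.6413, 0.1412, 0.0571]
ee_rot: [[-0.215, -0.977, -0.005], [-0.977, 0.215, -0.002], [0.003, 0.005, -1.0]]
wrist_force: [0.2, 0.5, 1.0]
gripper_width: 0.632
gripper_force: 0.0
```

```bash
python3 p.py .6446 .1429 .0035 -102.5;  python3 -c "
from h import *
c=cap('scene'); cv2.imwrite('pics/s8.png',np.hstack([cv2.resize(c['color'][210:310,230:330,::-1],None,fx=4,fy=4,interpolation=cv2.INTER_CUBIC),cv2.resize(c['color'][155:255,110:210,::-1],None,fx=4,fy=4,interpolation=cv2.INTER_CUBIC)]))"
```

```text
time 26.05 tcp [0.6413 0.1412 0.0571] yaw -102.4 j6 -38.9 w 0.632 F [0.2 0.5 1. ] 0.0
turn 0.001 shift [-2.6 -3.1 53.5]
```

View pics/s8.png

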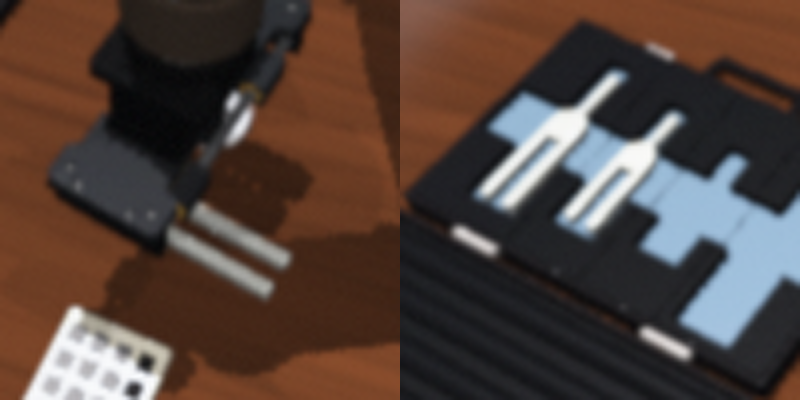

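The right half shows the 145 and 120 forks both lying flat in their recesses. The left half shows the gripper over the 170 mm fork, with the tine ends at (280,275). I descend.

Request:
drive_tool:
  moves:
    - {"delta_pos": [-2, -3, 18], "turn": 0, "claw": 0.63}
    - {"delta_pos": [0, 0, 14], "turn": 0, "claw": 0.63}
    - {"delta_pos": [0, 0, 10], "turn": 0, "claw": 0.63}
    - {"delta_pos": [0, 0, 7], "turn": 0, "claw": 0.63}
    - {"delta_pos": [0, 0, 4], "turn": 0, "claw": 0.63}
    - {"delta_pos": [0, 0, 0], "turn": 0, "claw": 0.5}
    - {"delta_pos": [0, 0, 0], "turn": 0, "claw": 0.2}
    - {"delta_pos": [0, 0, 0], "turn": 0, "claw": 0.2}
    - {"delta_pos": [0, 0, 0], "turn": 0, "claw": 0.2}
    - {"delta_pos": [0, 0, 0], "turn": 0, "claw": 0.2}
    - {"delta_pos": [0, 0, 0], "turn": 0, "claw": 0.2}

```text
time_s: 27.48
tcp_pos: [0.6469, 0.1443, 0.007]
ee_rot: [[-0.213, -0.977, 0.001], [-0.977, 0.213, 0.0], [-0.0, -0.001, -1.0]]
wrist_force: [-0.7, 0.4, 2.2]
gripper_width: 0.377
gripper_force: 30.0
```

Request:
drive_tool:
  moves:
    - {"delta_pos": [0, 0, -10], "turn": 0, "claw": 0.2}
    - {"delta_pos": [0, 0, -25], "turn": 0, "claw": 0.2}
    - {"delta_pos": [0, 0, -30], "turn": 0, "claw": 0.2}
    - {"delta_pos": [0, 0, -15], "turn": 0.169, "claw": 0.2}
    - {"delta_pos": [0, 0, 0], "turn": 0.169, "claw": 0.2}
    - {"delta_pos": [0, 0, 0], "turn": 0.169, "claw": 0.2}
    - {"delta_pos": [0, 0, 0], "turn": 0.169, "claw": 0.2}
    - {"delta_pos": [0, 0, 0], "turn": 0.169, "claw": 0.2}
    - {"delta_pos": [0, 0, 0], "turn": 0.169, "claw": 0.2}
    - {"delta_pos": [0, 0, 0], "turn": 0.169, "claw": 0.2}
    - {"delta_pos": [0, 0, 0], "turn": 0.169, "claw": 0.2}
    - {"delta_pos": [0, 0, 0], "turn": 0.169, "claw": 0.2}

```text
time_s: 28.98
tcp_pos: [0.6462, 0.144, 0.0865]
ee_rot: [[-0.985, 0.17, -0.001], [0.17, 0.985, -0.0], [0.001, -0.0, -1.0]]
wrist_force: [-0.0, 0.1, -0.9]
gripper_width: 0.377
gripper_force: 30.0
```

```bash
python3 p.py .577 -.1044 .06 -189.4; python3 q.py|tail -3
```

```text
time 28.98 tcp [0.6462 0.144  0.0865] yaw 170.2 j6 -126.3 w 0.377 F [-0.   0.1 -0.9] 30.0
turn -0.007 shift [  27.7 -256.3   26.6]
S range [-26.4  78.6]
held: Ssorted top [77.  77.1 77.2 77.3 77.6 77.9 78.1 78.1 78.2 78.2 78.5 78.6] Smin [-26.4 -24.6 -24.3 -24.2 -23.9]
T pct [-16.9 -14.8  15.2  16.1] Zslope [-2.22776213e-02  9.02179840e+01]
```

Request:
drive_tool:
  moves:
    - {"delta_pos": [3, -20, 0], "turn": -0.007, "claw": 0.2}
    - {"delta_pos": [4, -40, 0], "turn": 0, "claw": 0.2}
    - {"delta_pos": [5, -45, 0], "turn": 0, "claw": 0.2}
    - {"delta_pos": [5, -45, 0], "turn": 0, "claw": 0.2}
    - {"delta_pos": [4, -45, 0], "turn": 0, "claw": 0.2}
    - {"delta_pos": [4, -40, 0], "turn": 0, "claw": 0.2}
    - {"delta_pos": [2, -21, 10], "turn": 0, "claw": 0.2}
    - {"delta_pos": [0, 0, 20], "turn": 0, "claw": 0.2}
    - {"delta_pos": [0, 0, 0], "turn": 0, "claw": 0.2}
    - {"delta_pos": [0, 0, 0], "turn": 0, "claw": 0.2}

```text
time_s: 30.28
tcp_pos: [0.5798, -0.1041, 0.0568]
ee_rot: [[-0.988, 0.156, 0.0], [0.156, 0.988, -0.0], [-0.0, -0.0, -1.0]]
wrist_force: [0.0, -0.3, -1.6]
gripper_width: 0.386
gripper_force: 30.0
```

```bash
python3 p.py .578 -.1045 .0185 -189.4; python3 q.py|tail -2
```

```text
time 30.27 tcp [ 0.5798 -0.1041  0.0568] yaw 171.0 j6 -104.6 w 0.386 F [ 0.  -0.3 -1.6] 30.0
turn 0.007 shift [ 1.7 -0.7 38.3]
held: Ssorted top [75.3 76.1 76.2 76.3 77.  77.1 77.5 77.6 77.6 77.8 77.8 78.3] Smin [2.3 4.4 4.7 5.7 6.5]
T pct [-17.  -14.3  16.1  17.4] Zslope [-2.53616165e-02  6.01658660e+01]
```

Request:
drive_tool:
  moves:
    - {"delta_pos": [1.5, 0, 10], "turn": 0.007, "claw": 0.2}
    - {"delta_pos": [0, 0, 10], "turn": 0, "claw": 0.2}
    - {"delta_pos": [0, 0, 5], "turn": 0, "claw": 0.2}
    - {"delta_pos": [0, 0, 4], "turn": 0, "claw": 0.2}
    - {"delta_pos": [0, 0, 4], "turn": 0, "claw": 0.2}
    - {"delta_pos": [0, 0, 1], "turn": 0, "claw": 0.2}
    - {"delta_pos": [0, 0, 0], "turn": 0, "claw": 0.2}

```text
time_s: 31.2
tcp_pos: [0.5787, -0.1042, 0.0242]
ee_rot: [[-0.986, 0.164, 0.002], [0.164, 0.986, -0.0], [-0.002, -0.0, -1.0]]
wrist_force: [-2.8, 0.3, 6.5]
gripper_width: 0.375
gripper_force: 30.0
```

```bash
python3 q.py;python3 -c "
from h import *
print(np.round(monitor.sense()['moment'],2))
c=cap('scene'); cv2.imwrite('pics/s9.png',cv2.resize(c['color'][180:265,150:250,::-1],None,fx=6,fy=6,interpolation=cv2.INTER_CUBIC))"
```

```text
tcp z 24.2 n 246
0 7 T -15.0 9.0 Zmax/med 27.3 26.5
10 23 T -18.0 18.0 Zmax/med 27.2 26.1
20 25 T -18.0 18.0 Zmax/med 27.5 25.8
30 24 T -16.0 17.0 Zmax/med 26.4 24.9
40 26 T -16.0 17.0 Zmax/med 25.5 23.5
50 35 T -26.0 16.0 Zmax/med 24.1 20.4
60 35 T -26.0 16.0 Zmax/med 23.2 21.1
70 34 T -24.0 17.0 Zmax/med 23.2 18.2
100 36 T -29.0 2.0 Zmax/med 23.7 22.0
S range [  1.9 109.4]
held: Ssorted top [75.6 75.6 76.1 76.5 76.6 76.8 76.8 76.8 77.1 77.3 77.9 78.4] Smin [1.9 6.  7.3 7.4 8. ]
T pct [-17.4 -14.7  15.9  17.6] Zslope [-0.09900098 27.75579953]
[0.26 0.6  0.05]
```

View pics/s9.png

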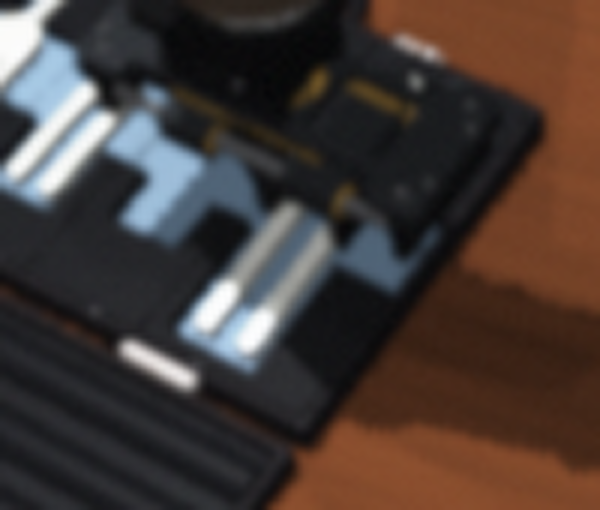

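The crop shows the tips (215,320) and (258,345) near the pocket end, tilted tines-down, so the stem end is on the rim again. I re-measure recess 170 in the saved scene view, casting its near edges at rim height and its far edges at floor height.

```bash
python3 - <<'E'
from h import *
c=cap('scene'); im=cv2.imread('pics/scene0.png')[:,:,::-1].astype(int)
m=((im[:,:,2]-im[:,:,0]>20)&(im[:,:,2]>110)).astype(np.uint8)
m[:,:110]=0;m[:,250:]=0;m[:150]=0;m[260:]=0
v,u=np.nonzero(m);lo=px2w(c,np.c_[u,v],.011)[:,:2];hi=px2w(c,np.c_[u,v],.021)[:,:2]
a=np.radians(-9.4);X=np.array([np.cos(a),np.sin(a)]);Y=np.array([-X[1],X[0]])
for n,o in ((170,(.573,-.1037)),(95,(.561,-.1727)),(120,(.5493,-.2417)),(145,(.5384,-.3109))):
    o=np.array(o);f=lambda P:((P-o)@X*1e3,(P-o)@Y*1e3)
    s,t=f(lo);S,T=f(hi); q=abs(t+3)<30; g=q&(s<-30); k=q&(s>32)
    c1=q&(abs(t+2)<8)
    print(n,'rear(floor)',round(s[c1].min(),1),'front(rim)',round(S[c1].max(),1),'expect +-',(n+16)/2,
      '| groove T far(floor)',np.round(np.percentile(t[g],2),1),'near(rim)',np.round(np.percentile(T[g],98),1),'| pocket far',np.round(np.percentile(t[k],2),1),'near',np.round(np.percentile(T[k],98),1))
E
```

```text
170 rear(floor) -94.6 front(rim) 93.3 expect +- 93.0 | groove T far(floor) -12.8 near(rim) 11.1 | pocket far -26.4 near 24.5
95 rear(floor) -57.0 front(rim) 56.1 expect +- 55.5 | groove T far(floor) -12.5 near(rim) 10.5 | pocket far -21.4 near 19.4
120 rear(floor) -68.2 front(rim) 68.8 expect +- 68.0 | groove T far(floor) -12.2 near(rim) 11.2 | pocket far -23.5 near 21.4
145 rear(floor) -80.6 front(rim) 81.1 expect +- 80.5 | groove T far(floor) -11.9 near(rim) 10.8 | pocket far -24.9 near 23.4
```

Request:
drive_tool:
  moves:
    - {"delta_pos": [0, 0, -10], "turn": 0, "claw": 0.2}
    - {"delta_pos": [-3, 0, -8], "turn": 0, "claw": 0.2}
    - {"delta_pos": [0, 0, 0], "turn": 0, "claw": 0.2}
    - {"delta_pos": [0, 0, 0], "turn": 0, "claw": 0.2}

```text
time_s: 31.85
tcp_pos: [0.5807, -0.1046, 0.0403]
ee_rot: [[-0.986, 0.165, -0.001], [0.165, 0.986, 0.0], [0.001, 0.0, -1.0]]
wrist_force: [-0.3, -1.1, -1.1]
gripper_width: 0.382
gripper_force: 30.0
```

```bash
python3 p.py .578 -.1045 .0185 -189.4; python3 q.py; python3 - <<'E'
from h import *
s=monitor.sense();print(np.round(s['moment'],2))
# top camera: light metal + blue near the stem groove of 170, visible?
c=cap('top'); cv2.imwrite('pics/t9.png',cv2.resize(c['color'][100:215,260:400,::-1],None,fx=5,fy=5,interpolation=cv2.INTER_CUBIC))
E
```

```text
time 31.85 tcp [ 0.5807 -0.1046  0.0403] yaw 170.5 j6 -105.0 w 0.382 F [-0.3 -1.1 -1.1] 30.0
turn -0.001 shift [ 2.7 -0.4 21.8]
tcp z 40.1 n 243
0 8 T -15.0 11.0 Zmax/med 44.0 43.3
10 23 T -18.0 17.0 Zmax/med 45.0 42.6
20 21 T -17.0 16.0 Zmax/med 44.3 43.2
30 22 T -15.0 18.0 Zmax/med 44.0 42.3
40 24 T -16.0 17.0 Zmax/med 43.1 41.2
50 39 T -30.0 17.0 Zmax/med 43.7 40.8
60 39 T -28.0 17.0 Zmax/med 43.0 40.2
70 30 T -18.0 17.0 Zmax/med 42.6 40.5
90 8 T -28.0 1.0 Zmax/med 22.0 20.9
100 29 T -29.0 3.0 Zmax/med 24.1 22.5
S range [  5.2 107.7]
held: Ssorted top [76.2 76.8 76.9 77.  77.2 77.3 77.3 77.5 78.1 78.3 78.3 78.8] Smin [5.2 5.9 7.2 7.6 7.9]
T pct [-17.7 -14.5  16.1  17.3] Zslope [-0.05429598 44.0294592 ]
[ 0.03 -0.22 -0.03]
```

View pics/t9.png

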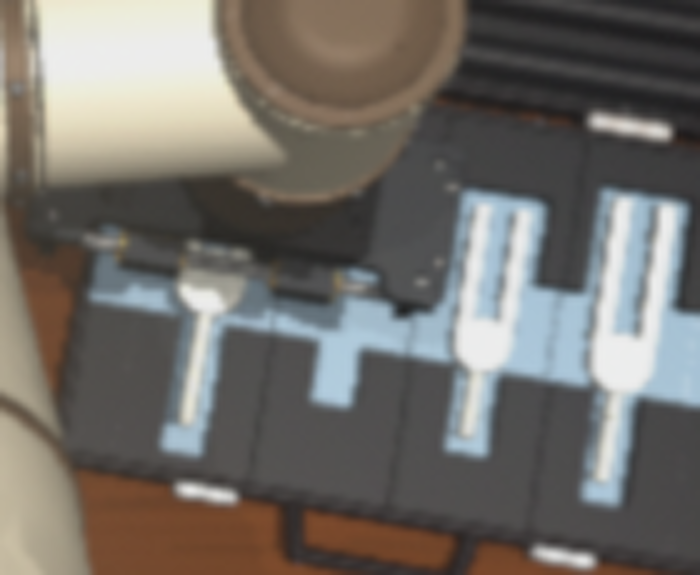

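The top view shows the 170 fork's stem (187,425) aligned in its groove, with its shoulder (205,308) right at the channel's lower edge. That shoulder is what touched, and the +3 mm shift now clears it. The 120 and 145 forks sit well in their recesses. I lower again.

Request:
drive_tool:
  moves:
    - {"delta_pos": [-1, 0, 8], "turn": 0, "claw": 0.2}
    - {"delta_pos": [0, 0, 5], "turn": 0, "claw": 0.2}
    - {"delta_pos": [0, 0, 3], "turn": 0, "claw": 0.2}
    - {"delta_pos": [0, 0, 2], "turn": 0, "claw": 0.2}
    - {"delta_pos": [0, 0, 0], "turn": 0, "claw": 0.2}

```text
time_s: 32.58
tcp_pos: [0.5819, -0.1048, 0.0224]
ee_rot: [[-0.986, 0.164, -0.0], [0.164, 0.986, -0.0], [0.0, -0.0, -1.0]]
wrist_force: [-0.0, 0.2, -1.4]
gripper_width: 0.381
gripper_force: 30.0
```

```bash
python3 q.py; python3 -c "
from h import *
s=monitor.sense();print(np.round(s['moment'],2),np.round(s['wrist_force'],1),s['tcp_pos'])"
```

```text
tcp z 22.6 n 250
0 8 T -13.0 12.0 Zmax/med 27.1 25.8
10 22 T -16.0 17.0 Zmax/med 26.9 25.2
20 25 T -17.0 16.0 Zmax/med 26.4 24.8
30 21 T -16.0 16.0 Zmax/med 26.2 23.8
40 28 T -26.0 16.0 Zmax/med 25.0 23.7
50 34 T -26.0 17.0 Zmax/med 25.3 22.3
60 36 T -28.0 17.0 Zmax/med 25.2 22.3
70 37 T -25.0 17.0 Zmax/med 25.0 20.4
90 13 T -25.0 3.0 Zmax/med 23.7 21.6
100 26 T -29.0 1.0 Zmax/med 24.2 22.0
S range [  4.6 106.9]
held: Ssorted top [76.1 76.3 76.4 77.  77.1 77.4 77.5 77.7 78.  78.4 78.6 78.9] Smin [4.6 4.8 5.2 6.4 6.5]
T pct [-18.7 -14.4  15.8  17. ] Zslope [-0.05587695 25.81503031]
[ 0.02 -0.14  0.01] [ 0.3 -0.3 -0.8] [ 0.5820142  -0.10475105  0.02259235]
```

Clear now at 22.5 mm. I lay it down.

Request:
drive_tool:
  moves:
    - {"delta_pos": [0, 0, 1.5], "turn": 0, "claw": 0.2}
    - {"delta_pos": [0, 0, 1], "turn": 0, "claw": 0.2}
    - {"delta_pos": [0, 0, 1], "turn": 0, "claw": 0.2}
    - {"delta_pos": [0, 0, 0.5], "turn": 0, "claw": 0.2}
    - {"delta_pos": [0, 0, 0], "turn": 0, "claw": 0.2}

```text
time_s: 33.25
tcp_pos: [0.5819, -0.1047, 0.0186]
ee_rot: [[-0.986, 0.164, -0.0], [0.164, 0.986, -0.0], [0.0, -0.0, -1.0]]
wrist_force: [-1.0, 0.4, 0.9]
gripper_width: 0.381
gripper_force: 30.0
```

Request:
drive_tool:
  moves:
    - {"delta_pos": [0, 0, 1], "turn": 0, "claw": 0.2}
    - {"delta_pos": [0, 0, 1], "turn": 0, "claw": 0.2}
    - {"delta_pos": [0, 0, 0], "turn": 0, "claw": 0.2}
    - {"delta_pos": [0, 0, 0], "turn": 0, "claw": 0.42}
    - {"delta_pos": [0, 0, 0], "turn": 0, "claw": 0.55}
    - {"delta_pos": [0, 0, 0], "turn": 0, "claw": 0.55}
    - {"delta_pos": [0, 0, 0], "turn": 0, "claw": 0.55}
    - {"delta_pos": [0, 0, -10], "turn": 0, "claw": 0.55}
    - {"delta_pos": [0, 0, -30], "turn": 0, "claw": 0.55}
    - {"delta_pos": [0, 0, -30], "turn": 0, "claw": 0.55}

```text
time_s: 34.5
tcp_pos: [0.582, -0.1048, 0.0878]
ee_rot: [[-0.986, 0.164, -0.0], [0.164, 0.986, -0.0], [-0.0, -0.0, -1.0]]
wrist_force: [0.3, -0.6, 1.0]
gripper_width: 0.55
gripper_force: 0.0
```

Request:
drive_tool:
  moves:
    - {"delta_pos": [0, 0, 0], "turn": -0.184, "claw": 0.55}
    - {"delta_pos": [0, 0, 0], "turn": -0.184, "claw": 0.55}
    - {"delta_pos": [0, 0, 0], "turn": -0.184, "claw": 0.55}
    - {"delta_pos": [0, 0, 0], "turn": -0.184, "claw": 0.55}
    - {"delta_pos": [0, 0, 0], "turn": -0.184, "claw": 0.55}
    - {"delta_pos": [0, 0, 0], "turn": -0.184, "claw": 0.55}
    - {"delta_pos": [0, 0, 0], "turn": -0.184, "claw": 0.55}
    - {"delta_pos": [0, 0, 0], "turn": -0.184, "claw": 0.55}
    - {"delta_pos": [0, 0, 0], "turn": -0.184, "claw": 0.55}
    - {"delta_pos": [0, 0, 0], "turn": 0, "claw": 0.55}

```text
time_s: 35.75
tcp_pos: [0.5821, -0.1048, 0.0872]
ee_rot: [[-0.082, -0.997, 0.001], [-0.997, 0.082, -0.0], [-0.0, -0.001, -1.0]]
wrist_force: [0.9, -0.3, -0.2]
gripper_width: 0.55
gripper_force: 0.0
```

```bash
python3 d.py; python3 p.py .3767 .3446 .07 -94.3
```

```text
L,W [39. 93.] ctr [377.4 348.8] px [364. 209.] z [ 4.5 10.8] dir 83.2
L,W [20. 98.] ctr [363.  741.6] px [508. 244.] z [17.  19.7] dir -3.6
L,W [ 17. 111.] ctr [815.9 322.5] px [326. 347.] z [30.9 34.4] dir 60.1
time 35.8 tcp [ 0.5821 -0.1047  0.0871] yaw -94.8 j6 -10.2 w 0.548 F [1.3 0.  0.7] 0.0
turn -0.008 shift [-432.7  238.5   16.9]
```

Request:
drive_tool:
  moves:
    - {"delta_pos": [-25, 14, 0], "turn": -0.008, "claw": 0.55}
    - {"delta_pos": [-48, 26, 0], "turn": 0, "claw": 0.55}
    - {"delta_pos": [-50, 28, 0], "turn": 0, "claw": 0.55}
    - {"delta_pos": [-50, 28, 0], "turn": 0, "claw": 0.55}
    - {"delta_pos": [-50, 28, 0], "turn": 0, "claw": 0.55}
    - {"delta_pos": [-50, 28, 0], "turn": 0, "claw": 0.55}
    - {"delta_pos": [-50, 28, 0], "turn": 0, "claw": 0.55}
    - {"delta_pos": [-50, 28, 0], "turn": 0, "claw": 0.55}
    - {"delta_pos": [-40, 20, 0], "turn": 0, "claw": 0.55}
    - {"delta_pos": [-20, 10, 15], "turn": 0, "claw": 0.55}
    - {"delta_pos": [0, 0, 15], "turn": 0, "claw": 0.55}
    - {"delta_pos": [0, 0, 0], "turn": 0, "claw": 0.55}

```text
time_s: 37.3
tcp_pos: [0.3752, 0.3419, 0.0545]
ee_rot: [[-0.074, -0.997, -0.003], [-0.997, 0.074, -0.005], [0.005, 0.003, -1.0]]
wrist_force: [0.7, -1.2, 0.4]
gripper_width: 0.549
gripper_force: 0.0
```

```bash
python3 p.py .3767 .3446 .0035 -94.3
```

```text
time 37.3 tcp [0.3752 0.3419 0.0545] yaw -94.3 j6 -64.9 w 0.549 F [ 0.7 -1.2  0.4] 0.0
turn 0.001 shift [-3.  -1.4 51. ]
```

Request:
drive_tool:
  moves:
    - {"delta_pos": [-1, 0, 18], "turn": 0, "claw": 0.55}
    - {"delta_pos": [0, 0, 14], "turn": 0, "claw": 0.55}
    - {"delta_pos": [0, 0, 10], "turn": 0, "claw": 0.55}
    - {"delta_pos": [0, 0, 6], "turn": 0, "claw": 0.55}
    - {"delta_pos": [0, 0, 0], "turn": 0, "claw": 0.55}
    - {"delta_pos": [0, 0, 0], "turn": 0, "claw": 0.55}

```text
time_s: 38.05
tcp_pos: [0.3762, 0.3457, 0.0089]
ee_rot: [[-0.072, -0.997, 0.0], [-0.997, 0.072, 0.001], [-0.001, -0.0, -1.0]]
wrist_force: [-0.1, -0.7, -0.1]
gripper_width: 0.547
gripper_force: 0.0
```

```bash
python3 p.py .3767 .3446 .0035 -94.3
```

```text
time 38.05 tcp [0.3762 0.3457 0.0089] yaw -94.1 j6 -64.9 w 0.547 F [-0.1 -0.7 -0.1] 0.0
turn 0.003 shift [ 1.  -0.6  5.4]
```

Request:
drive_tool:
  moves:
    - {"delta_pos": [1, 0, 5], "turn": 0, "claw": 0.55}
    - {"delta_pos": [0, 0, 0], "turn": 0, "claw": 0.4}
    - {"delta_pos": [0, 0, 0], "turn": 0, "claw": 0.1}
    - {"delta_pos": [0, 0, 0], "turn": 0, "claw": 0.1}
    - {"delta_pos": [0, 0, 0], "turn": 0, "claw": 0.1}
    - {"delta_pos": [0, 0, 0], "turn": 0, "claw": 0.1}
    - {"delta_pos": [0, 0, 0], "turn": 0, "claw": 0.1}

```text
time_s: 38.92
tcp_pos: [0.376, 0.3445, 0.0037]
ee_rot: [[-0.072, -0.997, 0.0], [-0.997, 0.072, 0.0], [-0.0, -0.0, -1.0]]
wrist_force: [-0.1, 0.5, 0.6]
gripper_width: 0.282
gripper_force: 30.0
```

Request:
drive_tool:
  moves:
    - {"delta_pos": [0, 0, -10], "turn": 0, "claw": 0.1}
    - {"delta_pos": [0, 0, -25], "turn": 0, "claw": 0.1}
    - {"delta_pos": [0, 0, -30], "turn": 0, "claw": 0.1}
    - {"delta_pos": [0, 0, -15], "turn": -0.185, "claw": 0.1}
    - {"delta_pos": [0, 0, 0], "turn": -0.185, "claw": 0.1}
    - {"delta_pos": [0, 0, 0], "turn": -0.185, "claw": 0.1}
    - {"delta_pos": [0, 0, 0], "turn": -0.185, "claw": 0.1}
    - {"delta_pos": [0, 0, 0], "turn": -0.185, "claw": 0.1}
    - {"delta_pos": [0, 0, 0], "turn": -0.185, "claw": 0.1}
    - {"delta_pos": [0, 0, 0], "turn": -0.185, "claw": 0.1}
    - {"delta_pos": [0, 0, 0], "turn": -0.185, "claw": 0.1}
    - {"delta_pos": [0, 0, 0], "turn": 0, "claw": 0.1}

```text
time_s: 40.42
tcp_pos: [0.3759, 0.3443, 0.084]
ee_rot: [[0.986, -0.164, 0.0], [-0.164, -0.986, 0.0], [0.0, -0.0, -1.0]]
wrist_force: [-0.6, 0.7, -0.6]
gripper_width: 0.28
gripper_force: 30.0
```

```bash
python3 p.py .568 -.1738 .085 -9.4; python3 q.py|tail -3
```

```text
time 40.42 tcp [0.3759 0.3443 0.084 ] yaw -9.5 j6 19.8 w 0.28 F [-0.6  0.7 -0.6] 30.0
turn -0.001 shift [274.2 479.8  -1.1]
S range [-36.6  44.4]
held: Ssorted top [35.9 37.4 38.  38.8 38.8 39.5 39.6 42.  42.4 43.  43.1 44.4] Smin [-36.6 -36.1 -34.6 -32.1 -32. ]
T pct [-11.1 -10.1  11.3  12.3] Zslope [-2.90545305e-02  9.12246097e+01]
```

Request:
drive_tool:
  moves:
    - {"delta_pos": [12, 20, 0], "turn": 0, "claw": 0.1}
    - {"delta_pos": [28, 48, 0], "turn": 0, "claw": 0.1}
    - {"delta_pos": [29, 51, 0], "turn": 0, "claw": 0.1}
    - {"delta_pos": [29, 51, 0], "turn": 0, "claw": 0.1}
    - {"delta_pos": [29, 51, 0], "turn": 0, "claw": 0.1}
    - {"delta_pos": [29, 51, 0], "turn": 0, "claw": 0.1}
    - {"delta_pos": [29, 51, 0], "turn": 0, "claw": 0.1}
    - {"delta_pos": [29, 51, 0], "turn": 0, "claw": 0.1}
    - {"delta_pos": [28, 51, 0], "turn": 0, "claw": 0.1}
    - {"delta_pos": [20, 35, 0], "turn": 0, "claw": 0.1}
    - {"delta_pos": [11, 20, 10], "turn": 0, "claw": 0.1}
    - {"delta_pos": [0, 0, 15], "turn": 0, "claw": 0.1}

```text
time_s: 41.98
tcp_pos: [0.568, -0.1751, 0.0583]
ee_rot: [[0.986, -0.167, 0.001], [-0.167, -0.986, -0.0], [0.001, -0.0, -1.0]]
wrist_force: [-0.2, 0.6, -0.5]
gripper_width: 0.277
gripper_force: 30.0
```

Request:
drive_tool:
  moves:
    - {"delta_pos": [0, 0, 10], "turn": 0, "claw": 0.1}
    - {"delta_pos": [0, 0, 0], "turn": 0, "claw": 0.1}
    - {"delta_pos": [0, 0, 0], "turn": 0, "claw": 0.1}

```text
time_s: 42.35
tcp_pos: [0.5678, -0.1728, 0.049]
ee_rot: [[0.987, -0.161, 0.001], [-0.161, -0.987, -0.0], [0.001, 0.0, -1.0]]
wrist_force: [-0.0, -0.2, 0.0]
gripper_width: 0.281
gripper_force: 30.0
```

```bash
python3 p.py .5675 -.1737 .0155 -9.4; python3 q.py|tail -2
```

```text
time 42.35 tcp [ 0.5678 -0.1728  0.049 ] yaw -9.3 j6 82.0 w 0.281 F [-0.  -0.2  0. ] 30.0
turn 0.002 shift [-0.2  0.9 33.5]
held: Ssorted top [35.1 35.9 36.8 37.7 37.8 39.6 39.6 39.7 40.7 40.7 43.2 44.4] Smin [ 5.1  7.3  8.3  9.1 11.3]
T pct [-13.  -10.4  11.8  12.7] Zslope [3.16424587e-02 5.37354580e+01]
```

Request:
drive_tool:
  moves:
    - {"delta_pos": [0, 1, 10], "turn": 0, "claw": 0.1}
    - {"delta_pos": [0, 0, 8], "turn": 0, "claw": 0.1}
    - {"delta_pos": [0, 0, 6], "turn": 0, "claw": 0.1}
    - {"delta_pos": [0, 0, 4], "turn": 0, "claw": 0.1}
    - {"delta_pos": [0, 0, 2], "turn": 0, "claw": 0.1}
    - {"delta_pos": [0, 0, 0], "turn": 0, "claw": 0.1}

```text
time_s: 43.15
tcp_pos: [0.5674, -0.1746, 0.0185]
ee_rot: [[0.987, -0.162, -0.0], [-0.162, -0.987, -0.0], [-0.0, 0.0, -1.0]]
wrist_force: [0.0, 0.2, -0.0]
gripper_width: 0.279
gripper_force: 30.0
```

Request:
drive_tool:
  moves:
    - {"delta_pos": [0, 0, 2], "turn": 0, "claw": 0.1}
    - {"delta_pos": [0, 0, 1], "turn": 0, "claw": 0.1}
    - {"delta_pos": [0, 0, 1], "turn": 0, "claw": 0.1}
    - {"delta_pos": [0, 0, 0], "turn": 0, "claw": 0.1}
    - {"delta_pos": [0, 0, 0], "turn": 0, "claw": 0.3}
    - {"delta_pos": [0, 0, 0], "turn": 0, "claw": 0.42}
    - {"delta_pos": [0, 0, 0], "turn": 0, "claw": 0.42}
    - {"delta_pos": [0, 0, 0], "turn": 0, "claw": 0.42}
    - {"delta_pos": [0, 0, -10], "turn": 0, "claw": 0.42}
    - {"delta_pos": [0, 0, -40], "turn": 0, "claw": 0.42}
    - {"delta_pos": [0, 0, -50], "turn": 0, "claw": 0.42}

```text
time_s: 44.52
tcp_pos: [0.5667, -0.1745, 0.1153]
ee_rot: [[0.987, -0.162, -0.002], [-0.162, -0.987, -0.0], [-0.002, 0.0, -1.0]]
wrist_force: [1.6, 0.6, 0.7]
gripper_width: 0.419
gripper_force: 0.0
```

Request:
drive_tool:
  moves:
    - {"delta_pos": [0, -60, -20], "turn": 0, "claw": 0.42}
    - {"delta_pos": [0, -60, -20], "turn": 0, "claw": 0.42}
    - {"delta_pos": [-20, -60, 0], "turn": 0, "claw": 0.42}
    - {"delta_pos": [-20, -60, 0], "turn": 0, "claw": 0.42}
    - {"delta_pos": [-20, -60, 0], "turn": 0, "claw": 0.42}
    - {"delta_pos": [-20, -60, 0], "turn": 0, "claw": 0.42}
    - {"delta_pos": [-20, -30, 0], "turn": 0, "claw": 0.42}
    - {"delta_pos": [0, 0, 0], "turn": 0, "claw": 0.42}

```text
time_s: 45.52
tcp_pos: [0.5314, 0.2245, 0.1548]
ee_rot: [[0.987, -0.158, 0.001], [-0.158, -0.987, 0.001], [0.001, -0.001, -1.0]]
wrist_force: [1.0, -0.1, 0.1]
gripper_width: 0.418
gripper_force: 0.0
```

```bash
python3 - <<'E'
from h import *
c=cap('scene')
c2=cap('top'); cv2.imwrite('pics/end.png',np.hstack([cv2.resize(c['color'][155:255,110:245,::-1],(420,311),interpolation=cv2.INTER_CUBIC),cv2.resize(c2['color'][105:212,262:412,::-1],(380,271),interpolation=cv2.INTER_CUBIC)][::1]) if 0 else np.hstack([cv2.resize(c['color'][155:255,110:240,::-1],(400,308),interpolation=cv2.INTER_CUBIC),cv2.resize(c2['color'][102:210,265:405,::-1],(399,308),interpolation=cv2.INTER_CUBIC)]))
# heights of fork tops in the case
for cc in(c,c2):
    im=cc['color'].astype(int);D=cc['range_z'];v,u=np.nonzero((im.min(2)>170)&(im.max(2)-im.min(2)<25)&(D>0))
    n=cv2.undistortPoints(np.c_[u,v].astype(float).reshape(-1,1,2),K(cc),np.array(cc['dist'],float)).reshape(-1,2)
    E=np.array(cc['extrinsics']);P=(np.c_[n,np.ones(len(n))]*D[v,u][:,None])@E[:3,:3].T+E[:3,3]
    a=np.radians(-9.4);X=np.array([np.cos(a),np.sin(a)]);Y=np.array([-X[1],X[0]])
    for nm,o in ((170,(.573,-.1037)),(95,(.561,-.1727)),(120,(.5493,-.2417)),(145,(.5384,-.3109))):
        S=(P[:,:2]-o)@X*1e3;T=(P[:,:2]-o)@Y*1e3;k=(abs(S)<100)&(abs(T)<28)&(P[:,2]<.05)
        f=k&(S>10)&(P[:,2]>.014);b=k&(S<-20)
        print(nm,k.sum(),'S',np.round(np.percentile(S[k],[1,99])),'z tines',np.round(np.percentile(P[f,2],[50,90])*1e3,1),'z stem',np.round(np.percentile(P[b,2],[50,90])*1e3,1) if b.sum() else '')
E
```

```text
170 324 S [-75.  87.] z tines [21.2 23.5] z stem [20.1 22.8]
95 134 S [-40.  49.] z tines [21.  23.5] z stem [19.4 21.7]
120 174 S [-54.  59.] z tines [20.6 22.8] z stem [20.3 22. ]
145 218 S [-66.  72.] z tines [20.6 23. ] z stem [19.9 22.4]
170 497 S [-83.  81.] z tines [20.6 23.6] z stem [19.7 23.3]
95 235 S [-47.  47.] z tines [21.1 23.9] z stem [19.  22.3]
120 325 S [-62.  54.] z tines [20.7 23.9] z stem [19.4 23.3]
145 404 S [-71.  69.] z tines [20.7 24. ] z stem [19.9 23. ]
```

View pics/end.png

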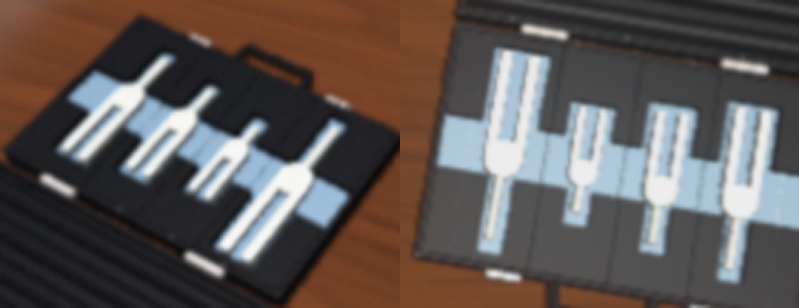

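Both views show all four forks flat in their own recesses, with tops at about 21 mm and stems at about 20 mm, tines in the pockets. The arm is clear, so I hand in.

```bash
python3 -c "
from station import ticket; print(ticket.finish_job())"
```

```text
the job is handed in; nothing more can be done
None
```

All four forks lie flat in their own recesses (fork tops about 21 mm above the desk in both cameras), and I handed the job in at about 46 s with the arm clear; the pen and dish were never touched, though I did not check them in a final picture.

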